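Change over the screen press and pin its screen

ROBOT

A 6-joint arm with a two-finger parallel gripper is mounted at the origin on the work surface. World frame = base frame: x ahead of the robot, y to its left, z up, the work surface at z = 0. Lengths are in mm, angles in rad, forces in N, time in s.
With the tool pointing down it reaches from about 300 to 775 mm from the base axis. Payload 14.6 kg.
Tool frame: the origin (TCP) lies at the very end of the fingers, on their centre line; the grasp point (between the pads) lies 19 mm behind it; z points along the fingers, y is the line along which they close (so a half turn about z gives the same grasp; the last joint's range is limited). The gripper opens to 94 mm and grips with 3 to 60 N. Pads are 16 mm wide; open, the fingers measure 119 mm over their backs; the gripper's body (75 mm by 177 mm) begins 78 mm behind the grasp point.
Start: joints at [1.151, 0.3, 1.521, -0, 1.321, -0.067], TCP at [190.036, 516.115, 183.946] pointing down, gripper open.
Joint ranges: [-3.03, 3.03], [-0.79, 2.21], [0.23, 2.52], [-1.04, 4.18], [0, 3.07], [-2.55, 2.55]. Speed limits (rad/s): [2.22, 2.22, 2.57, 3.14, 3.14, 3.14].

INTERFACE

Orientations are given as [roll, pitch, yaw] about the fixed x, y, z axes, in that order (R = Rz(yaw) Ry(pitch) Rx(roll)).
In Python, from cell import manip, camera, get_calibration gives the robot as it stands. The module is installed in compiled form; this text tells all that it offers.
- The arm moves only by the tool jog_arm, never from a script. Its argument "plan" is one flat list of numbers, 6 for each row, row after row: the shift along the world's x, y, z in m, then the turn, a rotation vector about the world's x, y, z in degrees. A call has 1 to 20 rows; each row is the pose to reach, as a shift and turn from the pose commanded when the call began; what a row does not reach only later rows make up. A row lasts 1/10 s, in which the tool goes at most 50 mm and 8.59 degrees, less where a joint would pass 70% of its speed; a pose out of reach is approached as far as the arm can. A call with a gripper value outside its range is refused whole. "claw" is the finger opening in m, from 0 to 0.094, set as the call begins (left out, the last holds). The fingers move at their own pace and stop on an object; "force" is the grip in N (left out, the last holds). Time passes only in rows, so rows that repeat a pose let the fingers close. It gives the time, the measured TCP pose, the force, the opening and the grip force at its end, in the units of the state.
- manip.read_state(): the state, without advancing time (a new reading comes with each control period).
- camera(name): name is "scene" or "top" or "wrist"; returns (picture, depth): 420x560x3 uint8, red, green, blue; 420x560 float32, mm along the optical axis (not along the pixel's ray), 0 where there is no reading.
- get_calibration(name): a dict with "fx", "fy", "cx", "cy" (pixels), "origin" and "attitude" of the camera in the world. Camera axes: x right, y down, z forward; pixel columns grow to the right and rows downward; lengths in mm; the calibration is good to about 2 mm. A picture is of the moment at which its call begins: read the wrist's pose just before it. get_calibration takes no time and is no camera call; for the wrist camera it gives the pose at the moment of the call.
- manip.sign_off(): hands the job in; it is judged then, once.
The state is a dict: "clock": time; "joints": joint angles; "qd": joint speeds; "effort": joint torques, N m; "eef_pos": TCP position; "eef_rot": TCP orientation; "wrist_force": force on the tool from outside, world axes, zero at the start; "moment": the same for the moment, N m; "finger_gap": finger opening in mm; "finger_force": force on a finger pad.
Only numpy, scipy, OpenCV 4.12 (cv2) and the standard library are available. Lean on these libraries where they do the work, as an engineer would, in place of code of your own. Each camera call takes 0.05 s, during which the arm holds its last target. There are 200 camera calls.

TASK

Change the tabletop screen press over for the next run: take every printed (blue) plaque out of its nest and lay it flat across both battens of the drying tray, print up, and load every plain wooden blank into a nest of its own, rebated side up, by pushing one end into a sprung jaw, lowering the other end under the opposite jaw and letting the springs centre it, square in the jaws and down on their ledges. Couple the opened screen by sliding the red-handled hinge pin through all three hinge eyes, fully home until the handle meets the ear. Leave the ink jar and the tape roll where they are.

Things in the scene. Friction and masses are not known exactly. Their poses are not given: they have to be found in the camera images.
- blank_a_mid (a point): wooden plaque blank: pale block 124 long (x), 50 wide (y), 18 thick (z), about 75 g, lying flat, rebated face up. Each end is rebated from above: its last 8 mm is a tongue 8 thick, flush with the underside; the full-thickness body is 108 long. Both ends are alike. This point is the block's centre, 9 above its underside. May be absent.
- blank_b_mid (a point): another wooden plaque blank exactly like blank_a; the point is its centre, x along its length. May be absent.
- blank_c_mid (a point): another wooden plaque blank exactly like blank_a; the point is its centre, x along its length. May be absent.
- print_a_mid (a point): printed plaque from the last run: a block of the same shape and weight as blank_a, its top printed blue with a white star; it starts seated in a nest and comes out the reverse way of loading (jaw back, other end up). The point is its centre, x along its length. May be absent.
- print_b_mid (a point): another printed plaque like print_a. May be absent.
- print_c_mid (a point): another printed plaque like print_a. May be absent.
- tray_top (a point): drying tray: white board 140 (x) x 250 (y) x 9, fixed, with two wooden battens along y, 12 wide, 12 high, centred 35 each side of the middle in x. Plaques lie across both battens, side by side in y (90 mm apart leaves room for fingers). This point is 30 above the bench over the tray's middle: the height of the centre of a plaque lying on the battens, whose tops are 21 above the bench.
- press: the press: plywood base board 325 x 276, 24 thick, carrying three nests side by side, 88 apart (nest 0 on the right seen from the robot, 2 on the left), and the screen hinge at its far edge. Origin on the bench under the middle nest's centre; x points away from the robot, y left. Beside and below a seated blank is open space: the base board lies 32 below the jaw ledges.
- nest_0 (a point): nest 0: this point is where the centre of a seated blank belongs, 65 above the bench; x points to its far jaw (along the blank), y across, z up. Its jaws, 50 wide, face each other along x: ledge 9 below this point, 10 deep; groove for the tongue 12 high above the ledge; above it a lip 4 high reaching 4 inwards; jaw top 16 above the ledge.
- nest_1 (a point): nest 1 (middle), same as nest 0. When empty, groove bottoms stand 57 each side of this point and lips 53, so a blank (62 each way) goes in one end first: that end down about 11 deg, its tongue into the groove, jaw pushed back 15 to 18 mm, other end lowered to its ledge, then the blank let back under the other lip.
- nest_2 (a point): nest 2, same as nest 0: the point where the centre of a seated blank belongs, x to the far jaw. Any blank may go into any nest; which nest stays empty does not matter.
- jaw_near0 (a joint): how far the near jaw of nest 0 is pushed back outwards along the nest's x, in m: 0 at rest, 0.020 at most, 0.005 with a blank seated. Spring: 2.4 N to start it, 7.2 N at 16 mm; it returns by itself.
- jaw_far0 (a joint): how far the far jaw of nest 0 is pushed back outwards along the nest's x, in m: 0 at rest, 0.020 at most, 0.005 with a blank seated. Spring: 2.4 N to start it, 7.2 N at 16 mm; it returns by itself.
- jaw_near1 (a joint): how far the near jaw of nest 1 is pushed back outwards along the nest's x, in m: 0 at rest, 0.020 at most, 0.005 with a blank seated. Spring: 2.4 N to start it, 7.2 N at 16 mm; it returns by itself.
- jaw_far1 (a joint): how far the far jaw of nest 1 is pushed back outwards along the nest's x, in m: 0 at rest, 0.020 at most, 0.005 with a blank seated. Spring: 2.4 N to start it, 7.2 N at 16 mm; it returns by itself.
- jaw_near2 (a joint): how far the near jaw of nest 2 is pushed back outwards along the nest's x, in m: 0 at rest, 0.020 at most, 0.005 with a blank seated. Spring: 2.4 N to start it, 7.2 N at 16 mm; it returns by itself.
- jaw_far2 (a joint): how far the far jaw of nest 2 is pushed back outwards along the nest's x, in m: 0 at rest, 0.020 at most, 0.005 with a blank seated. Spring: 2.4 N to start it, 7.2 N at 16 mm; it returns by itself.
- hinge_mid (a point): middle of the screen hinge, on its axis; y along the axis; 100 above the bench, 160 beyond nest 1. Three eyes, bore 13.5: blue ears 10 thick, 40 to each side; between them the screen arm's steel knuckle 30 thick. Outer ear faces 45 from this point; eyes 34 high and wide. Open space beside both ears: the pin may come from either side. Yellow frame beyond: near edge 72 from the axis, top at 125.
- pin_grip (a point): hinge pin, 160 g: square red handle 60 long, 20 x 20, and a steel shaft 10 in diameter, 110 long, tapered tip. It lies on its handle, the shaft level. This point is the handle's centre, 10 above its underside; x points along the shaft to the tip. Handle's front face 30 ahead, tip 140 ahead.
- pin_mid (a point): point on the pin shaft's axis 45 ahead of the handle's front face (75 ahead of pin_grip along x); it is at the middle of the hinge when the pin is fully home, handle against the ear
- ink_jar: bystander: jar of ink, 76 in diameter, 95 high; origin under its centre
- tape_roll: bystander: yellow roll of tape lying flat, 96 in diameter, 24 high; origin under its centre
Things that resemble listed ones, but are neither listed nor needed, are in the scene too. What is shaped like the part that bears print_b_mid but turquoise or yellow is not meant.

How it is judged (in metres and radians):
At the end, for the whole second after the job is handed in: Printed plaques lie flat on both battens, print up (within 42 mm of the tray's middle in x, 120 in y, 4 in height, 0.06 rad). Each blank: centre within 8 mm of a nest's point, square within 0.07 rad, flat within 0.05. Pin home: pin_mid within 8 mm of hinge_mid, along the axis within 0.07 rad (x of print_a_mid in the frame of tray_top between -0.042 and 0.042 m and y of print_a_mid in the frame of tray_top between -0.12 and 0.12 m and z of print_a_mid in the frame of tray_top between -0.004 and 0.004 m and angle between each of print_a_mid, print_b_mid, print_c_mid's own z axis and vertical below 0.06 rad and x of print_b_mid in the frame of tray_top between -0.042 and 0.042 m and y of print_b_mid in the frame of tray_top between -0.12 and 0.12 m and z of print_b_mid in the frame of tray_top between -0.004 and 0.004 m and x of print_c_mid in the frame of tray_top between -0.042 and 0.042 m and y of print_c_mid in the frame of tray_top between -0.12 and 0.12 m and z of print_c_mid in the frame of tray_top between -0.004 and 0.004 m and ((distance between blank_a_mid and nest_0 below 0.008 m and angle between the x axis of blank_a_mid and the x axis of nest_0, either way round below 0.07 rad and angle between the z axis of blank_a_mid and the z axis of nest_0, either way round below 0.05 rad) or (distance between blank_a_mid and nest_1 below 0.008 m and angle between the x axis of blank_a_mid and the x axis of nest_1, either way round below 0.07 rad and angle between the z axis of blank_a_mid and the z axis of nest_1, either way round below 0.05 rad) or (distance between blank_a_mid and nest_2 below 0.008 m and angle between the x axis of blank_a_mid and the x axis of nest_2, either way round below 0.07 rad and angle between the z axis of blank_a_mid and the z axis of nest_2, either way round below 0.05 rad)) and ((distance between blank_b_mid and nest_0 below 0.008 m and angle between the x axis of blank_b_mid and the x axis of nest_0, either way round below 0.07 rad and angle between the z axis of blank_b_mid and the z axis of nest_0, either way round below 0.05 rad) or (distance between blank_b_mid and nest_1 below 0.008 m and angle between the x axis of blank_b_mid and the x axis of nest_1, either way round below 0.07 rad and angle between the z axis of blank_b_mid and the z axis of nest_1, either way round below 0.05 rad) or (distance between blank_b_mid and nest_2 below 0.008 m and angle between the x axis of blank_b_mid and the x axis of nest_2, either way round below 0.07 rad and angle between the z axis of blank_b_mid and the z axis of nest_2, either way round below 0.05 rad)) and ((distance between blank_c_mid and nest_0 below 0.008 m and angle between the x axis of blank_c_mid and the x axis of nest_0, either way round below 0.07 rad and angle between the z axis of blank_c_mid and the z axis of nest_0, either way round below 0.05 rad) or (distance between blank_c_mid and nest_1 below 0.008 m and angle between the x axis of blank_c_mid and the x axis of nest_1, either way round below 0.07 rad and angle between the z axis of blank_c_mid and the z axis of nest_1, either way round below 0.05 rad) or (distance between blank_c_mid and nest_2 below 0.008 m and angle between the x axis of blank_c_mid and the x axis of nest_2, either way round below 0.07 rad and angle between the z axis of blank_c_mid and the z axis of nest_2, either way round below 0.05 rad)) and distance between pin_mid and hinge_mid below 0.008 m and angle between the x axis of pin_mid and the y axis of hinge_mid, either way round below 0.07 rad); the robot touches nothing.
It fails at once if the ink jar is moved by more than 30 mm (distance of ink_jar from where it was at the start of the episode above 0.03 m).
It fails at once if the tape roll is moved by more than 30 mm (distance of tape_roll from where it was at the start of the episode above 0.03 m).
Of blank_a, blank_b, blank_c only 2 to 3 are there at a start; the rules pass over those that are not, and their reading is None.
Of print_a, print_b, print_c only 2 to 3 are there at a start; the rules pass over those that are not, and their reading is None.
At some moment in a run one of blank_a, blank_b, blank_c, pin may be knocked a few centimetres aside while the robot is not near it.
It also fails if it takes over 210 s, if anything falls off the work surface, if the arm or the gripper's body presses on something with over 40 N, if the wrist force passes 120 N, or if a joint passes its speed limit or range.

## Working session

There is one attempt and no reset: what is moved stays moved. The work goes in short steps, Python scripts to look and compute and a tool call to move; the robot and the scene stay as the last step left them, time stands still between calls to the robot, and variables do not carry over. Pictures are saved under pics/ and viewed, at most 14 in all, crops included, and the job is handed in when it is done.

Besides the shell and the picture viewer there is one more tool, called after "Emit:" as a command line: name --argument value ..., lists and objects as JSON in quotes. jog_arm: Moves the arm, as the interface text tells. Its arguments: {"type":"object","properties":{"plan":{"type":"array"},"claw":{"type":"number"},"force":{"type":"number"}},"required":["plan"]}

```bash
mkdir -p pics
cat > h.py <<'E'
import numpy as np, cv2
from cell import manip, camera, get_calibration
def snap(n,fn=None):
    c=get_calibration(n); p,d=camera(n)
    if fn: cv2.imwrite('pics/'+fn,p[:,:,::-1])
    return p,d,c
def att(c):
    return np.array(c['attitude'],float)
def cloud(d,c):
    v,u=np.mgrid[:d.shape[0],:d.shape[1]]
    P=np.stack([(u-c['cx'])/c['fx']*d,(v-c['cy'])/c['fy']*d,d],-1)
    return P@R(c).T+np.array(c['origin'],float)
def R(c):
    a=att(c)
    if a.shape==(3,3): return a
    from scipy.spatial.transform import Rotation as Ro
    return Ro.from_euler('xyz',a).as_matrix() if a.size==3 else Ro.from_quat(a).as_matrix()
E
python3 - <<'E'
from h import *
for n in ['scene','top']:
    p,d,c=snap(n,n+'0.png'); print(n,c); np.savez(n+'0.npz',p=p,d=d)
print(manip.read_state())
E
```

```text
scene {'fx': 540.7648701169626, 'fy': 540.7648701169626, 'cx': 281.5453129166621, 'cy': 214.03164468244566, 'origin': array([1445.58257689,  383.34120789, 1099.62248827]), 'attitude': array([-2.33925572e+00, -4.81278415e-04,  2.01317710e+00])}
top {'fx': 413.65104481127537, 'fy': 413.65104481127537, 'cx': 280.64119945590113, 'cy': 206.65505890431618, 'origin': array([ 300.74866858,  -52.69721755, 1060.91561788]), 'attitude': array([-2.95115103e+00,  1.67127101e-03, -1.56986479e+00])}
{'clock': 0.1, 'joints': array([ 1.15139193e+00,  3.00420988e-01,  1.52148051e+00, -4.69865067e-06,
        1.32067885e+00, -6.66188009e-02]), 'qd': array([ 0.0003382 , -0.00243281, -0.00110003, -0.0002354 ,  0.0014224 ,
        0.00058532]), 'effort': array([ 1.18039265e-03, -5.32644689e+01, -3.53288949e+01,  7.10073486e-02,
        2.34126515e-02,  6.34156237e-06]), 'eef_pos': array([189.94979582, 515.90690826, 183.45636531]), 'eef_rot': array([-3.14060685e+00, -6.12090256e-05,  2.78880819e+00]), 'wrist_force': array([ 0.0609376 , -0.30729295, -0.97128613]), 'moment': array([-0.01737178, -0.00516608, -0.04127387]), 'finger_force': 0.0, 'finger_gap': 93.76436638915007}
```

View pics/scene0.png

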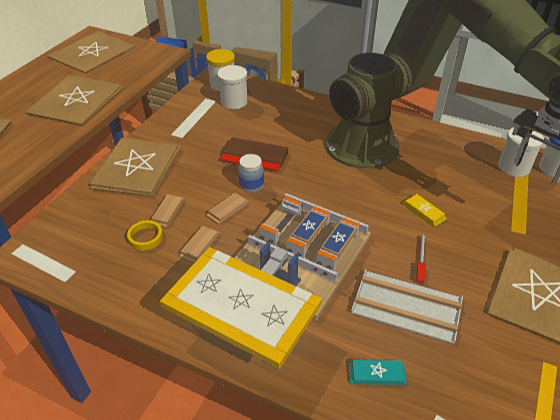

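View pics/top0.png

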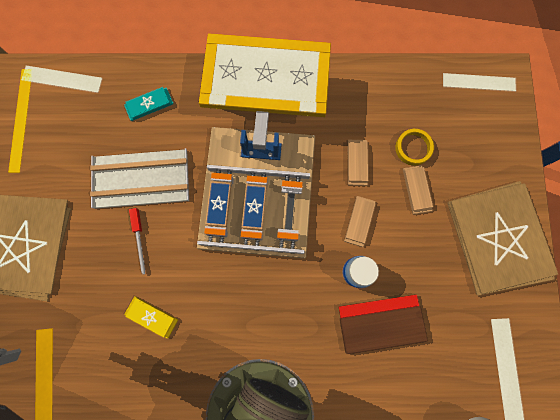

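Top view: blanks at (358,163), (418,190) and (361,220); prints in nests 2 and 1 at (218,204) and (254,206); nest 0 is empty at (290,208). The tray is at (139,178) and the pin handle at (135,220), with its tip at (144,273). The yellow (152,317) and turquoise (150,103) plaques are decoys. I'll measure next.

```bash
cat >> h.py <<'E'
def rect(P,m):
    """min area rect of world points xy -> centre, long-axis yaw deg, dims, z median"""
    q=P[m]; (cx,cy),(w,h),a=cv2.minAreaRect(q[:,:2].astype(np.float32))
    if w<h: a+=90; w,h=h,w
    return np.round([cx,cy,(a+90)%180-90,w,h,np.median(q[:,2])],1)
def comps(m,amin=60):
    n,l,s,c=cv2.connectedComponentsWithStats(m.astype(np.uint8),connectivity=4)
    return [(l==i,c[i]) for i in range(1,n) if s[i][4]>=amin]
E
python3 - <<'E'
from h import *
for n in ['top','scene']:
    f=np.load(n+'0.npz'); p,d=f['p'],f['d']; c=get_calibration(n); P=cloud(d,c); np.save(n+'P.npy',P)
    z=P[...,2]; x=P[...,0]; y=P[...,1]
    print(n,'bench z',np.median(z[(abs(z)<30)&(d>0)]))
    hsv=cv2.cvtColor(p,cv2.COLOR_RGB2HSV)
    for lo,hi,nm in [(12,27,'lowtops'),(55,69,'mid'),(69,95,'jawtop?'),(110,135,'frame')]:
        m=(z>lo)&(z<hi)&(d>0)&(x>200)&(x<900)&(abs(y)<450)
        for k,cc in comps(m): print(nm,cc.round(),k.sum(),rect(P,k))
    blue=(hsv[...,0]>100)&(hsv[...,0]<125)&(hsv[...,1]>120)&(hsv[...,2]>50)
    for k,cc in comps(blue&(x>200)&(x<900)&(abs(y)<450),40): print('blue',cc.round(),k.sum(),rect(P,k))
    red=((hsv[...,0]<6)|(hsv[...,0]>174))&(hsv[...,1]>180)&(x>200)&(x<800)&(abs(y)<450)
    for k,cc in comps(red,40): print('red',cc.round(),k.sum(),rect(P,k))
E
cat > crop.py <<'E'
import cv2,sys
f,x0,y0,x1,y1,s,o=sys.argv[1:]
i=cv2.imread(f)[int(y0):int(y1),int(x0):int(x1)]
cv2.imwrite(o,cv2.resize(i,None,fx=float(s),fy=float(s),interpolation=cv2.INTER_CUBIC))
E
python3 crop.py pics/scene0.png 120 170 400 350 2.8 pics/c1.png
```

```text
top bench z -0.0833028145350454
lowtops [147. 102.] 720 [790.9 311.4 -65.8 108.3  53.4  17.4]
lowtops [271. 185.] 5751 [545.6  10.9  -4.8 325.9 276.4  23.2]
lowtops [415. 146.] 460 [ 665.3 -402.9   -8.2   94.3   93.4   22. ]
lowtops [250. 134.] 68 [ 6.921e+02  3.200e+01 -4.000e-01  3.190e+01  1.860e+01  2.310e+01]
lowtops [270. 136.] 74 [ 6.905e+02 -2.120e+01  2.000e-01  2.920e+01  1.850e+01  2.300e+01]
lowtops [358. 161.] 782 [ 625.6 -253.    -1.4  109.8   50.6   17.1]
lowtops [136. 164.] 568 [605.4 323.2 -86.8 250.9  63.8  19.3]
lowtops [418. 188.] 806 [ 551.7 -407.5    8.9  109.    51.6   17.1]
lowtops [204. 207.] 434 [508.1 139.6  -3.9 189.4  28.3  23. ]
lowtops [236. 209.] 1038 [498.9  61.1  -5.  184.2  52.9  23. ]
lowtops [140. 190.] 544 [553.2 318.  -86.3 250.   46.5  19.6]
lowtops [360. 220.] 835 [ 468.  -254.   -17.   109.2   50.6   17.1]
lowtops [136. 229.] 297 [427.  314.5  11.7 144.7  21.   17.6]
lowtops [383. 314.] 2316 [ 235.4 -296.2  -86.9  202.5   81.2   21.3]
lowtops [148. 316.] 870 [226.8 270.9  62.4 108.8  51.6  17.7]
jawtop? [221. 177.] 136 [566.8  97.   84.8  50.
[... 2914 characters left out ...]
4.8]
frame [244. 300.] 8787 [817.6 -14.1  85.2 313.3 189.9 123. ]
frame [278. 254.] 156 [ 6.543e+02  5.000e-01 -7.300e+00  3.760e+01  3.090e+01  1.153e+02]
frame [293. 261.] 61 [658.9  40.3  -4.8  33.9  12.5 115.2]
blue [256. 183.] 120 [ 356.4 -214.4  -30.9   54.7   17.6   34.1]
blue [314. 219.] 116 [468.3  15.2  -4.5  47.8  42.6  73.5]
blue [304. 232.] 102 [518.8  10.5  -4.8  46.8  43.2  72.8]
blue [343. 231.] 108 [479.7 103.2  -4.   55.3  41.5  73.3]
blue [329. 242.] 41 [527.5  87.2  -0.6  39.4  20.2  73.3]
red [230. 158.] 137 [ 267.3 -362.7  -83.1   74.5   38.8   15.2]
red [271. 165.] 131 [ 244.8 -224.6  -83.7   62.2   38.4   15.7]
red [421. 272.] 150 [470.5 322.9  12.2  65.6  18.7  18.3]
```

View pics/c1.png

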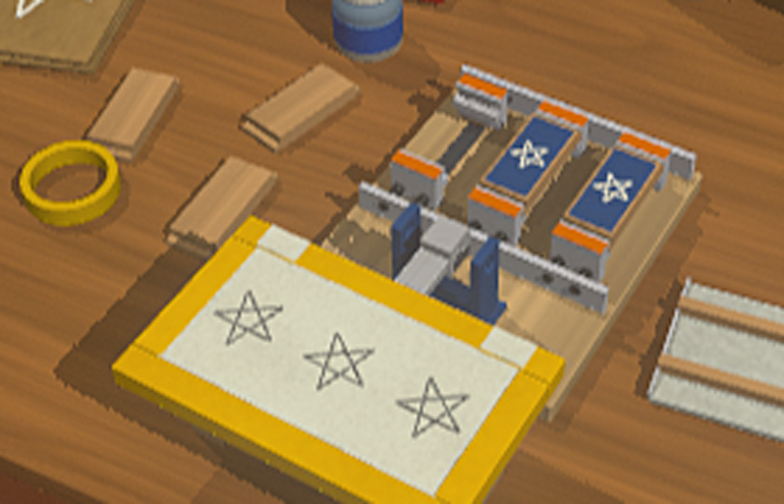

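The crop shows three blanks, all rebated side up (tongues visible at (95,135), (260,130) and (190,235)). Nest 0 is empty, with prints in nests 1 and 2 only. The blue-topped plaques with a white star are the ones meant; the yellow and turquoise ones are not. Next I'll get the tray pose and a planning helper.

```bash
cat > pl.py <<'E'
from h import *
from scipy.spatial.transform import Rotation as Ro
PR=-4.9; cp,sp=np.cos(np.radians(PR)),np.sin(np.radians(PR))
e=np.array([cp,sp,0]); f=np.array([-sp,cp,0])
N={1:np.array([492.8,15.2,65.])}; N[2]=N[1]+88*f; N[0]=N[1]-88*f
HM=N[1]+160*e; HM[2]=100
def down(a):   # tool y at angle a deg, z down
    a=np.radians(a); y=np.array([np.cos(a),np.sin(a),0]); z=np.array([0,0,-1.]); return Ro.from_matrix(np.stack([np.cross(y,z),y,z],1))
def state():
    s=manip.read_state(); r=Ro.from_euler('xyz',s['eef_rot']); return s,r
def rows(T,base=None):
    """T: list of (xyz TCP, tool-y angle, tilt about f deg[, axis])"""
    s,r=state(); p0=s['eef_pos'] if base is None else base[0]; r0=r if base is None else base[1]
    print('clock',round(s['clock'],2),'pos',s['eef_pos'].round(1),'gap',round(s['finger_gap'],1))
    for t in T:
        R2=Ro.from_rotvec(np.radians(t[2])*(t[3] if len(t)>3 else f))*down(t[1])
        v=(R2*r0.inv()).as_rotvec(degrees=True)
        print(np.round((np.array(t[0])-p0)/1000,4).tolist(), v.round(1).tolist())
E
python3 - <<'E'
from pl import *
P=np.load('topP.npy'); z,y,x=P[...,2],P[...,1],P[...,0]
for lo,hi in [(15,26),(5,26)]:
    m=(z>lo)&(z<hi)&(x>500)&(x<670)&(y>170)&(y<470)
    for k,c in comps(m,100): print(lo,k.sum(),rect(P,k))
print(N,HM)
a=N[2]; rows([((a[0],a[1],130),85.1,0),((a[0],a[1],52),85.1,0)])
E
```

```text
15 484 [616.  323.7 -83.7 248.7  21.6  19.6]
15 488 [545.8 317.7 -84.9 249.5  14.8  19.9]
5 4763 [580.5 320.6 -85.2 252.4 141.3   9. ]
{1: array([492.8,  15.2,  65. ]), 2: array([500.31668924, 102.87838606,  65.        ]), 0: array([485.28331076, -72.47838606,  65.        ])} [652.21524739   1.5332923  100.        ]
clock 0.1 pos [189.9 515.9 183.5] gap 93.8
[0.3104, -0.413, -0.0535] [0.1, -0.0, 15.3]
[0.3104, -0.413, -0.1315] [0.1, -0.0, 15.3]
```

Emit:
jog_arm --plan '[0.3104,-0.413,-0.0335,0,0,15.3,0.3104,-0.413,-0.0335,0,0,15.3,0.3104,-0.413,-0.0335,0,0,15.3,0.3104,-0.413,-0.0335,0,0,15.3,0.3104,-0.413,-0.0335,0,0,15.3,0.3104,-0.413,-0.0335,0,0,15.3,0.3104,-0.413,-0.0335,0,0,15.3,0.3104,-0.413,-0.0335,0,0,15.3,0.3104,-0.413,-0.0335,0,0,15.3,0.3104,-0.413,-0.0335,0,0,15.3,0.3104,-0.413,-0.0335,0,0,15.3,0.3104,-0.413,-0.0335,0,0,15.3,0.3104,-0.413,-0.0335,0,0,15.3,0.3104,-0.413,-0.0335,0,0,15.3,0.3104,-0.413,-0.0335,0,0,15.3,0.3104,-0.413,-0.0335,0,0,15.3]' --claw 0.07 --force 40

```text
clock: 1.7
eef_pos: [500.2, 103.9, 150.6]
eef_rot: [3.142, 0.0, 3.057]
wrist_force: [-0.5, -0.2, 0.4]
finger_gap: 69.9
finger_force: 0.0
```

Run:
```python
from pl import *
p,d,c=snap('wrist','w1.png'); P=cloud(d,c); z=P[...,2]
m=(z>71)&(z<80)
for k,cc in comps(m,200): print(cc.round(),k.sum(),rect(P,k))
a=N[2]; rows([((a[0],a[1],52),85.1,0)])
```

```text
[168. 135.] 1537 [427.8  21.9  85.1  50.6  18.   73.3]
[280. 135.] 1515 [435.2 109.6  85.1  49.9  17.9  73.4]
[ 58. 142.] 1482 [425.4 -66.1  85.1  51.2  17.4  73.2]
[173. 209.] 6978 [494.3  16.2  -4.9 108.   50.8  75.2]
[280. 213.] 7381 [502.3 103.9  -4.9 108.7  50.1  75.2]
[ 84. 283.] 1111 [548.5 -76.6  85.4  51.2  19.1  73.3]
[164. 287.] 360 [559.7  -3.6  85.5  22.2  18.8  73.3]
[279. 288.] 1075 [568.2  98.1  85.1  49.7  19.   73.4]
clock 1.75 pos [500.2 103.7 150.6] gap 69.8
[0.0001, -0.0008, -0.0986] [-0.0, 0.0, -0.0]
```

View pics/w1.png

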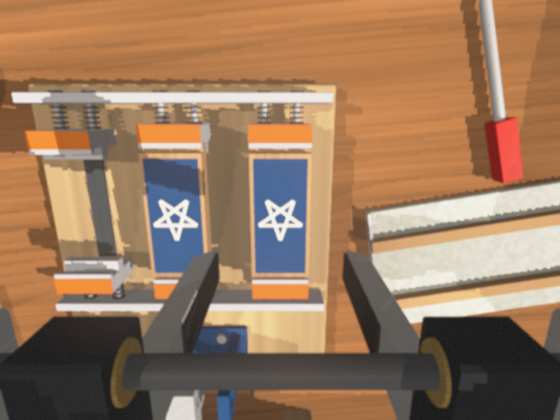

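The wrist view confirms the print is centred at (280,213) and square in its nest. I'll descend and grip.

Emit:
jog_arm --plan '[0.001,0,-0.0486,0,0,0,0.001,0,-0.0786,0,0,0,0.001,0,-0.0986,0,0,0,0.001,0,-0.0986,0,0,0,0.001,0,-0.0986,0,0,0]'

```text
clock: 2.25
eef_pos: [501.7, 103.3, 52.6]
eef_rot: [3.142, 0.0, 3.056]
wrist_force: [0.8, 0.6, 1.0]
finger_gap: 70.3
finger_force: 0.0
```

Emit:
jog_arm --plan '[0,0,0,0,0,0,0,0,0,0,0,0,0,0,0,0,0,0,0,0,0,0,0,0,0,0,0,0,0,0]' --claw 0.045 --force 40

```text
clock: 2.75
eef_pos: [502.0, 103.1, 52.7]
eef_rot: [3.141, 0.002, 3.056]
wrist_force: [-0.6, -0.7, 5.6]
finger_gap: 45.4
finger_force: 2.8
```

```bash
cat >> pl.py <<'E'
N[1]=np.array([493.5,15.7,65.]); N[2]=N[1]+88*f; N[0]=N[1]-88*f
HM=N[1]+160*e; HM[2]=100
def seq(p0,h,d,ths,ang,back):
    """p0: TCP when seated; h: block centre above TCP; push d, tilt about far bottom tip, then slide back along own axis"""
    T=[(p0+d*e,ang,0)]
    piv=p0+np.array([0,0,h])+(62+d)*e+np.array([0,0,-9+1.0])
    for th in ths:
        r=Ro.from_rotvec(np.radians(th)*f)
        T.append((piv+r.apply(-62*e+np.array([0,0,9.0-h])),ang,th))
    u=r.apply(-e)
    for b in back: T.append((T[len(ths)][0]+b*u,ang,th))
    return T
E
python3 - <<'E'
from pl import *
s,r=state(); print(s['finger_force'],s['wrist_force'])
rows(seq(s['eef_pos'],65-s['eef_pos'][2],12,[3,6,9,12],85.1,[10,20,30]))
E
```

```text
2.829888202250004 [-0.59566743 -0.69192995  5.64275855]
clock 2.75 pos [502.  103.1  52.7] gap 45.4
[0.012, -0.001, 0.0] [-0.0, 0.1, 0.0]
[0.0119, -0.001, 0.0042] [0.3, 3.1, 0.0]
[0.012, -0.001, 0.0075] [0.5, 6.1, 0.0]
[0.0122, -0.001, 0.0107] [0.8, 9.1, 0.0]
[0.0126, -0.0011, 0.014] [1.0, 12.1, 0.0]
[0.0029, -0.0002, 0.016] [1.0, 12.1, 0.0]
[-0.0069, 0.0006, 0.0181] [1.0, 12.1, 0.0]
[-0.0166, 0.0014, 0.0202] [1.0, 12.1, 0.0]
```

Emit:
jog_arm --plan '[0,0,0,0,0,0,0,0,0,0,0,0,0,0,0,0,0,0,0,0,0,0,0,0]' --claw 0.03 --force 40

```text
clock: 3.15
eef_pos: [502.1, 103.1, 52.8]
eef_rot: [3.141, 0.002, 3.056]
wrist_force: [0.8, 0.5, 6.1]
finger_gap: 30.2
finger_force: 2.7
```

Run:
```python
from pl import *
snap('wrist','w2.png')
```

```text
(no output)
```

View pics/w2.png

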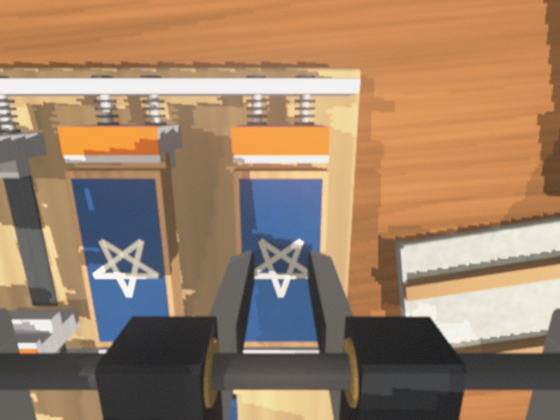

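Run:
```python
from pl import *
p,d,c=snap('wrist'); P=cloud(d,c)
for v in range(225,345,10): print(v,[tuple(P[v,u].round(0).astype(int)) for u in (228,236,244,250,280,312,320,328,336)])
print(manip.read_state()['eef_pos'])
```

```text
225 [(np.int64(492), np.int64(68), np.int64(24)), (np.int64(476), np.int64(82), np.int64(75)), (np.int64(477), np.int64(86), np.int64(76)), (np.int64(477), np.int64(90), np.int64(76)), (np.int64(478), np.int64(106), np.int64(76)), (np.int64(480), np.int64(123), np.int64(75)), (np.int64(480), np.int64(128), np.int64(74)), (np.int64(498), np.int64(138), np.int64(25)), (np.int64(498), np.int64(143), np.int64(25))]
235 [(np.int64(499), np.int64(67), np.int64(25)), (np.int64(482), np.int64(81), np.int64(75)), (np.int64(482), np.int64(86), np.int64(75)), (np.int64(483), np.int64(89), np.int64(76)), (np.int64(484), np.int64(105), np.int64(75)), (np.int64(485), np.int64(123), np.int64(76)), (np.int64(486), np.int64(127), np.int64(75)), (np.int64(505), np.int64(137), np.int64(25)), (np.int64(505), np.int64(143), np.int64(26))]
245 [(np.int64(507), np.int64(66), np.int64(24)), (np.int64(488), np.int64(81), np.int64(76)), (np.int64(488), np.int64(85), np.int64(75)), (np.int64(489), np.int64(88), np.int64(74)), (np.int64(490), np.int64(105), np.int64(75)), (np.int64(492), np.int64(123), np.int64
[... 3267 characters left out ...]
75)), (np.int64(541), np.int64(100), np.int64(75)), (np.int64(543), np.int64(119), np.int64(75)), (np.int64(498), np.int64(119), np.int64(140)), (np.int64(493), np.int64(122), np.int64(147)), (np.int64(494), np.int64(125), np.int64(147))]
335 [(np.int64(491), np.int64(87), np.int64(152)), (np.int64(497), np.int64(88), np.int64(144)), (np.int64(506), np.int64(88), np.int64(131)), (np.int64(547), np.int64(82), np.int64(75)), (np.int64(548), np.int64(100), np.int64(75)), (np.int64(549), np.int64(119), np.int64(76)), (np.int64(502), np.int64(119), np.int64(141)), (np.int64(495), np.int64(121), np.int64(151)), (np.int64(495), np.int64(124), np.int64(151))]
[502.08627388 103.11162605  52.7543933 ]
```

Emit:
jog_arm --plan '[0,0,0.03,0,0,0,0,0,0.06,0,0,0,0,0,0.06,0,0,0,0,0,0.06,0,0,0]' --claw 0.07

```text
clock: 3.65
eef_pos: [501.6, 103.1, 112.1]
eef_rot: [3.141, 0.001, 3.056]
wrist_force: [-0.3, 0.3, -0.3]
finger_gap: 58.6
finger_force: 0.0
```

```bash
python3 - <<'E'
from pl import *
s,_=state(); print(s['eef_pos'],s['finger_gap'],s['wrist_force'])
p,d,c=snap('wrist'); P=cloud(d,c)
print(c['origin'])
for v in range(200,300,8): print(v,[tuple(P[v,u].round(0).astype(int).tolist()) for u in (205,210,215,345,350,355)])
p,d,c=snap('scene','s2.png'); P=cloud(d,c); 
m=(abs(P[...,0]-s['eef_pos'][0])<20)&(abs(P[...,1]-s['eef_pos'][1])<60)&(P[...,2]>82)
for k,cc in comps(m,5): print(cc.round(),k.sum(),P[k].min(0).round(),P[k].max(0).round())
E
python3 crop.py pics/s2.png 230 100 430 250 3.5 pics/c2.png
```

```text
[501.56511043 103.12433469 112.12305361] 58.55976721337711 [-0.28675988  0.31092807 -0.28808877]
[419.15921645 111.02366241 313.58908476]
200 [(486, 40, 25), (486, 44, 25), (486, 49, 25), (502, 164, 1), (503, 169, 2), (503, 174, 1)]
208 [(493, 39, 24), (493, 44, 25), (493, 48, 26), (511, 164, 0), (511, 169, 1), (511, 173, 2)]
216 [(500, 38, 25), (500, 42, 25), (501, 47, 24), (518, 164, 0), (519, 169, 0), (519, 173, 0)]
224 [(507, 37, 25), (508, 41, 24), (508, 46, 25), (526, 164, 1), (527, 169, -1), (527, 173, 1)]
232 [(514, 36, 26), (515, 40, 25), (515, 45, 26), (534, 163, 1), (535, 168, 0), (535, 173, 0)]
240 [(522, 35, 25), (522, 39, 25), (523, 44, 25), (542, 163, 1), (543, 168, 1), (543, 173, 0)]
248 [(530, 34, 25), (530, 38, 25), (531, 42, 25), (550, 163, 1), (551, 167, 2), (552, 173, 0)]
256 [(489, 65, 143), (489, 67, 143), (489, 70, 143), (495, 139, 144), (495, 142, 144), (495, 144, 144)]
264 [(489, 67, 154), (489, 69, 154), (490, 72, 153), (496, 138, 152), (495, 140, 153), (496, 142, 153)]
272 [(489, 69, 163), (489, 71, 162), (490, 73, 162), (495, 136, 162), (495, 138, 163), (495, 140, 164)]
280 [(489, 70, 171), (490, 73, 171), (491, 74, 168), (497, 135, 167), (495, 136, 170), (496, 139, 170)]
288 [(490, 72, 178), (489, 74, 179), (492, 75, 174), (498, 134, 173), (496, 135, 176), (495, 137, 179)]
296 [(490, 73, 185), (491, 75, 183), (495, 75, 176), (502, 134, 173), (496, 134, 182), (495, 136, 185)]
[354. 122.] 740 [482.  44. 388.] [522. 163. 457.]
[331. 159.] 41 [501.  60. 317.] [521.  77. 367.]
[357. 160.] 164 [484.  82. 320.] [521. 142. 376.]
[373. 152.] 12 [508. 159. 374.] [521. 163. 395.]
[331. 179.] 282 [488.  43. 224.] [522. 112. 301.]
[359. 183.] 246 [482. 111. 242.] [521. 163. 305.]
[337. 187.] 7 [515.  84. 252.] [521.  95. 262.]
[328. 205.] 180 [490.  57. 133.] [513.  72. 228.]
[357. 195.] 9 [516. 133. 248.] [520. 146. 253.]
[355. 217.] 144 [496. 131. 134.] [519. 146. 214.]
```

View pics/c2.png

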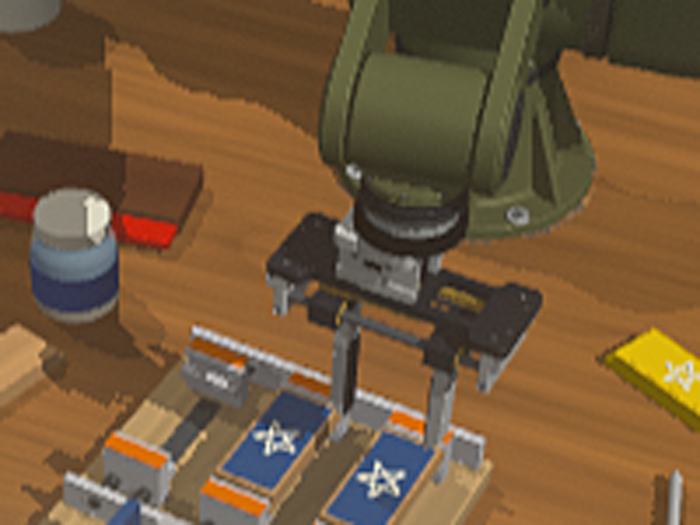

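The crop and depth show the actual finger ends about 21.5 mm above the reported TCP (tips at z≈133.5 with TCP z=112). So the fingers closed on top of the print. I'll apply that offset and descend again.

Emit:
jog_arm --plan '[0,0,-0.04,0,0,0,0,0,-0.065,0,0,0,0,0,-0.0815,0,0,0,0,0,-0.0815,0,0,0,0,0,-0.0815,0,0,0]' --claw 0.07

```text
clock: 4.25
eef_pos: [501.3, 103.1, 30.2]
eef_rot: [-3.141, -0.001, 3.056]
wrist_force: [0.7, 0.3, 0.4]
finger_gap: 70.3
finger_force: 0.0
```

Emit:
jog_arm --plan '[0,0,0,0,0,0,0,0,0,0,0,0,0,0,0,0,0,0,0,0,0,0,0,0,0,0,0,0,0,0]' --claw 0.045 --force 40

```text
clock: 4.75
eef_pos: [501.9, 103.2, 31.0]
eef_rot: [3.141, 0.001, 3.056]
wrist_force: [-0.8, -0.7, 5.7]
finger_gap: 49.3
finger_force: 40.0
```

Run:
```python
from pl import *
s,r=state()
rows(seq(s['eef_pos'],65-s['eef_pos'][2],12,[3,6,9,12],85.1,[10,20,30]))
```

```text
clock 4.75 pos [501.9 103.2  31. ] gap 49.3
[0.012, -0.001, 0.0] [-0.0, 0.1, 0.0]
[0.0107, -0.0009, 0.0043] [0.3, 3.1, 0.0]
[0.0097, -0.0008, 0.0076] [0.5, 6.0, 0.0]
[0.0088, -0.0008, 0.011] [0.8, 9.0, 0.0]
[0.0081, -0.0007, 0.0144] [1.0, 12.0, 0.0]
[-0.0016, 0.0001, 0.0165] [1.0, 12.0, 0.0]
[-0.0114, 0.001, 0.0186] [1.0, 12.0, 0.0]
[-0.0211, 0.0018, 0.0207] [1.0, 12.0, 0.0]
```

Emit:
jog_arm --plan '[0.006,-0.0005,0,0,0,0,0.012,-0.001,0,0,0,0,0.0125,-0.001,0,0,0,0,0.0125,-0.001,0,0,0,0,0.0112,-0.0009,0.0043,0.3,3,0,0.0102,-0.0008,0.0076,0.5,6,0,0.0093,-0.0008,0.011,0.8,9,0,0.0086,-0.0007,0.0144,1,12,0,0.0086,-0.0007,0.0144,1,12,0]'

```text
clock: 5.65
eef_pos: [509.4, 102.5, 44.6]
eef_rot: [-3.141, -0.215, 3.056]
wrist_force: [-7.8, 0.7, 3.5]
finger_gap: 49.8
finger_force: 40.0
```

```bash
python3 - <<'E'
from pl import *
s,r=state(); print(s['eef_pos'],s['wrist_force'],s['finger_gap'],s['finger_force'])
snap('scene','s3.png'); p,d,c=snap('wrist','w3.png')
E
python3 crop.py pics/s3.png 250 150 390 290 4 pics/c3.png
```

```text
[509.38324905 102.45858964  44.60658482] [-7.81891882  0.74622853  3.52474253] 49.77348845903133 40.000773668289185
```

View pics/c3.png

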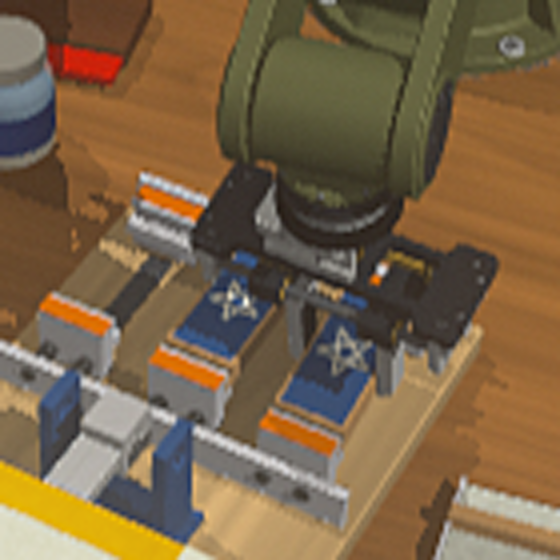

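Emit:
jog_arm --plan '[-0.0098,0.0008,0.0021,0,0,0,-0.0195,0.0017,0.0041,0,0,0,-0.0293,0.0025,0.0062,0,0,0,-0.0293,0.0025,0.0262,0,0,0,-0.0293,0.0025,0.0662,0,0,0,-0.0293,0.0025,0.0962,-1,-12,0,-0.0293,0.0025,0.0962,-1,-12,0,-0.0293,0.0025,0.0962,-1,-12,0]'

```text
clock: 6.55
eef_pos: [480.0, 105.2, 142.5]
eef_rot: [3.141, 0.004, 3.056]
wrist_force: [0.3, -0.9, -0.8]
finger_gap: 49.5
finger_force: 40.0
```

```bash
cat >> pl.py <<'E'
TX=np.array([.9965,.0837,0]); TY=np.array([-.0837,.9965,0]); TC=np.array([580.5,320.6,30.])
E
python3 - <<'E'
from pl import *
s,r=state(); print(s['eef_rot'],s['finger_gap'],s['finger_force'])
p,d,c=snap('wrist'); P=cloud(d,c); z=P[...,2]
m=(abs(z-(s['eef_pos'][2]+34.0+9))<9)&(P[...,0]<s['eef_pos'][0]+30)
for k,cc in comps(m,300): print(cc.round(),k.sum(),rect(P,k),P[k][:,2].min(),P[k][:,2].max())
p,d,c=snap('scene'); P=cloud(d,c); z=P[...,2]
hsv=cv2.cvtColor(p,cv2.COLOR_RGB2HSV)
m=(hsv[...,0]>100)&(hsv[...,0]<125)&(hsv[...,1]>120)&(z>90)&(z<200)
for k,cc in comps(m,20): print(cc.round(),k.sum(),rect(P,k))
q=TC+50*TY
h=34.0
rows([((q[0],q[1],150),94.8,0),((q[0],q[1],30-h+1),94.8,0)])
E
```

```text
[3.14088162 0.00419137 3.05648669] 49.48227120146265 39.99976336956024
[280. 254.] 17103 [467.1 106.7  -0.   85.8  73.4 186.7] 176.51078198243448 194.49086215678622
[556. 135.] 102 [-148.4  559.2    5.    91.    24.6  121.3]
clock 6.65 pos [480.4 104.9 141.1] gap 49.9
[0.0959, 0.2655, 0.0089] [-0.0, -0.1, 9.7]
[0.0959, 0.2655, -0.1441] [-0.0, -0.1, 9.7]
```

Emit:
jog_arm --plan '[0.0959,0.2655,0.0089,0,0,9.7,0.0959,0.2655,0.0089,0,0,9.7,0.0959,0.2655,0.0089,0,0,9.7,0.0959,0.2655,0.0089,0,0,9.7,0.0959,0.2655,0.0089,0,0,9.7,0.0959,0.2655,0.0089,0,0,9.7,0.0959,0.2655,0.0089,0,0,9.7,0.0959,0.2655,-0.04,0,0,9.7,0.0959,0.2655,-0.08,0,0,9.7,0.0959,0.2655,-0.115,0,0,9.7,0.0959,0.2655,-0.13,0,0,9.7,0.0959,0.2655,-0.14,0,0,9.7,0.0959,0.2655,-0.1441,0,0,9.7,0.0959,0.2655,-0.1441,0,0,9.7]'

```text
clock: 8.05
eef_pos: [577.1, 370.5, -2.3]
eef_rot: [3.141, 0.001, -3.058]
wrist_force: [-0.4, -0.3, 0.0]
finger_gap: 49.3
finger_force: 40.0
```

Release, retreat, and go above nest 1.

Emit:
jog_arm --plan '[0,0,-0.001,0,0,0,0,0,-0.001,0,0,0,0,0,-0.001,0,0,0,0,0,-0.001,0,0,0,0,0,0.05,0,0,0,0,0,0.1,0,0,0,0,0,0.13,0,0,0,0,0,0.13,0,0,0]' --claw 0.07

```text
clock: 8.85
eef_pos: [578.4, 371.5, 132.9]
eef_rot: [3.138, 0.008, -3.058]
wrist_force: [-0.3, 0.8, 0.2]
finger_gap: 70.0
finger_force: 0.0
```

Run:
```python
from pl import *
p,d,c=snap('top','t2.png'); P=cloud(d,c); z,x,y=P[...,2],P[...,0],P[...,1]
for lo,hi,nm in [(30,46,'tray'),(12,26,'low'),(68,80,'nest')]:
  m=(z>lo)&(z<hi)&(x>380)&(x<700)&(y>-460)&(y<460)
  for k,cc in comps(m,300): print(nm,cc.round(),k.sum(),rect(P,k))
a=N[1]; rows([((a[0],a[1],120),85.1,0),((a[0],a[1],30.5),85.1,0)])
```

```text
tray [117. 178.] 804 [576.6 370.8   5.9 115.6  52.5  38.4]
low [272. 186.] 5221 [544.5  10.   -4.4 324.2 276.3  23. ]
low [416. 149.] 363 [ 658.5 -404.2   89.5   95.7   82.4   22.1]
low [358. 160.] 778 [ 625.7 -252.9   -1.5  109.8   50.4   17.3]
low [157. 175.] 698 [582.2 271.2 -85.1 152.9 100.2  19.6]
low [418. 188.] 810 [ 551.5 -408.1    8.9  108.2   53.3   17.2]
low [223. 207.] 2079 [504.7  94.1  -4.4 191.5 118.1  23.2]
low [360. 220.] 833 [ 469.2 -254.5  -16.9  112.4   50.8   17.2]
nest [253. 206.] 902 [493.   15.2  -4.9 108.3  50.2  73.7]
clock 8.9 pos [577.5 370.9 129.5] gap 70.1
[-0.084, -0.3552, -0.0095] [-0.1, 0.2, -9.7]
[-0.084, -0.3552, -0.099] [-0.1, 0.2, -9.7]
```

Emit:
jog_arm --plan '[-0.084,-0.3552,-0.0095,0,0,-9.7,-0.084,-0.3552,-0.0095,0,0,-9.7,-0.084,-0.3552,-0.0095,0,0,-9.7,-0.084,-0.3552,-0.0095,0,0,-9.7,-0.084,-0.3552,-0.0095,0,0,-9.7,-0.084,-0.3552,-0.0095,0,0,-9.7,-0.084,-0.3552,-0.0095,0,0,-9.7,-0.084,-0.3552,-0.0095,0,0,-9.7,-0.084,-0.3552,-0.0095,0,0,-9.7,-0.084,-0.3552,-0.05,0,0,-9.7,-0.084,-0.3552,-0.08,0,0,-9.7,-0.084,-0.3552,-0.097,0,0,-9.7,-0.084,-0.3552,-0.097,0,0,-9.7,-0.084,-0.3552,-0.097,0,0,-9.7]' --claw 0.07

```text
clock: 10.3
eef_pos: [492.9, 16.2, 30.0]
eef_rot: [3.142, -0.0, 3.057]
wrist_force: [0.4, 0.5, 0.2]
finger_gap: 70.0
finger_force: 0.0
```

Emit:
jog_arm --plan '[0,0,0,0,0,0,0,0,0,0,0,0,0,0,0,0,0,0,0,0,0,0,0,0,0,0,0,0,0,0]' --claw 0.045 --force 40

```text
clock: 10.8
eef_pos: [493.1, 15.4, 30.5]
eef_rot: [3.141, 0.001, 3.056]
wrist_force: [0.1, 1.0, 6.4]
finger_gap: 50.0
finger_force: 40.0
```

Emit:
jog_arm --plan '[0.006,-0.0005,0,0,0,0,0.012,-0.001,0,0,0,0,0.0125,-0.001,0,0,0,0,0.0125,-0.001,0,0,0,0,0.0112,-0.0009,0.0043,0.3,3,0,0.0102,-0.0008,0.0076,0.5,6,0,0.0093,-0.0008,0.011,0.8,9,0,0.0086,-0.0007,0.0144,1,12,0,0.0086,-0.0007,0.0144,1,12,0,-0.001,0.0001,0.0165,1,12,0,-0.0109,0.001,0.0185,1,12,0,-0.0207,0.0018,0.0206,1,12,0,-0.0207,0.0018,0.0406,1,12,0,-0.0207,0.0018,0.08,1,12,0,-0.0207,0.0018,0.11,0,0,0,-0.0207,0.0018,0.11,0,0,0,-0.0207,0.0018,0.11,0,0,0,-0.0207,0.0018,0.11,0,0,0]'

```text
clock: 12.6
eef_pos: [471.6, 17.0, 140.0]
eef_rot: [-3.142, -0.001, 3.056]
wrist_force: [-0.5, 0.1, -0.4]
finger_gap: 49.7
finger_force: 40.0
```

Run:
```python
from pl import *
q=TC-45*TY
h=34.5
rows([((q[0],q[1],140),94.8,0),((q[0],q[1],30-h+1),94.8,0)])
```

```text
clock 12.6 pos [471.6  17.  140. ] gap 49.7
[0.1127, 0.2588, 0.0] [0.0, -0.1, 9.7]
[0.1127, 0.2588, -0.1435] [0.0, -0.1, 9.7]
```

Emit:
jog_arm --plan '[0.1127,0.2588,0.005,0,0,9.7,0.1127,0.2588,0.005,0,0,9.7,0.1127,0.2588,0.005,0,0,9.7,0.1127,0.2588,0.005,0,0,9.7,0.1127,0.2588,0.005,0,0,9.7,0.1127,0.2588,0.005,0,0,9.7,0.1127,0.2588,0.005,0,0,9.7,0.1127,0.2588,-0.04,0,0,9.7,0.1127,0.2588,-0.08,0,0,9.7,0.1127,0.2588,-0.115,0,0,9.7,0.1127,0.2588,-0.13,0,0,9.7,0.1127,0.2588,-0.14,0,0,9.7,0.1127,0.2588,-0.144,0,0,9.7,0.1127,0.2588,-0.144,0,0,9.7,0.1127,0.2588,-0.144,0,0,9.7]'

```text
clock: 14.1
eef_pos: [585.4, 276.1, -2.7]
eef_rot: [3.141, 0.002, -3.058]
wrist_force: [0.7, -0.9, -0.2]
finger_gap: 49.7
finger_force: 40.0
```

Emit:
jog_arm --plan '[0,0,0,0,0,0,0,0,0,0,0,0,0,0,0,0,0,0,0,0,0.05,0,0,0,0,0,0.1,0,0,0,0,0,0.13,0,0,0,0,0,0.13,0,0,0,0,0,0.13,0,0,0,0,0,0.13,0,0,0]' --claw 0.07

```text
clock: 15.0
eef_pos: [584.0, 275.6, 124.2]
eef_rot: [-3.141, -0.002, -3.058]
wrist_force: [0.0, 0.0, -0.6]
finger_gap: 69.5
finger_force: 0.0
```

```bash
cat > look.py <<'E'
from pl import *
import sys
p,d,c=snap('top',sys.argv[1]); P=cloud(d,c); z,x,y=P[...,2],P[...,0],P[...,1]
for lo,hi,nm in [(30,46,'tray'),(12,26,'low'),(68,80,'nest')]:
  m=(z>lo)&(z<hi)&(x>380)&(x<700)&(y>-460)&(y<460)
  for k,cc in comps(m,110):
    q=rect(P,k)
    if q[3]<152: print(nm,cc.round(),k.sum(),q)
E
python3 look.py t3.png
python3 - <<'E'
from pl import *
a=(468.5,-254.2); t=73
rows([((a[0],a[1],130),t,0),((a[0],a[1],-19.0),t,0)])
E
```

```text
tray [154. 178.] 664 [577.4 274.9   5.7  95.2  51.   38.5]
low [415. 149.] 375 [ 658.3 -404.1  -89.9   95.9   83.3   22.1]
low [358. 160.] 789 [ 626.3 -253.3   -1.3  110.2   51.4   17. ]
low [176. 163.] 155 [604.9 225.2   5.2  79.8  56.6  19.2]
low [418. 188.] 806 [ 551.8 -407.8    8.8  109.4   51.8   17.1]
low [176. 187.] 132 [549.1 220.5 -86.4  57.3  23.9  19.5]
low [360. 220.] 831 [ 467.6 -253.8  -16.3  108.3   50.8   17.3]
nest [221. 178.] 147 [562.   97.5  84.9  49.9  18.8  71.9]
nest [256. 182.] 152 [554.9  10.   84.7  49.8  19.1  71.4]
nest [291. 184.] 145 [547.5 -77.4  84.1  48.5  18.9  71.9]
nest [215. 228.] 155 [438.5 107.9  85.   50.6  18.2  71.8]
nest [251. 231.] 151 [431.2  20.5  85.4  49.7  18.1  71.7]
nest [287. 234.] 152 [423.8 -67.2  85.4  50.   17.8  71.6]
clock 15.05 pos [584.  275.6 124.1] gap 69.9
[-0.1155, -0.5298, 0.0059] [0.0, -0.1, -21.8]
[-0.1155, -0.5298, -0.1431] [0.0, -0.1, -21.8]
```

Emit:
jog_arm --plan '[-0.1155,-0.5298,0.006,0,0,-21.6,-0.1155,-0.5298,0.006,0,0,-21.6,-0.1155,-0.5298,0.006,0,0,-21.6,-0.1155,-0.5298,0.006,0,0,-21.6,-0.1155,-0.5298,0.006,0,0,-21.6,-0.1155,-0.5298,0.006,0,0,-21.6,-0.1155,-0.5298,0.006,0,0,-21.6,-0.1155,-0.5298,0.006,0,0,-21.6,-0.1155,-0.5298,0.006,0,0,-21.6,-0.1155,-0.5298,0.006,0,0,-21.6,-0.1155,-0.5298,0.006,0,0,-21.6,-0.1155,-0.5298,0.006,0,0,-21.6,-0.1155,-0.5298,0.006,0,0,-21.6,-0.1155,-0.5298,-0.05,0,0,-21.6,-0.1155,-0.5298,-0.09,0,0,-21.6,-0.1155,-0.5298,-0.09,0,0,-21.6,-0.1155,-0.5298,-0.09,0,0,-21.6]'

```text
clock: 16.75
eef_pos: [469.5, -253.0, 36.5]
eef_rot: [3.141, -0.001, 2.849]
wrist_force: [-0.5, 0.3, -0.1]
finger_gap: 70.0
finger_force: 0.0
```

```bash
cat > wl.py <<'E'
from pl import *
s,r=state(); print(s['eef_pos'].round(1),s['eef_rot'].round(3))
p,d,c=snap('wrist'); P=cloud(d,c); z=P[...,2]
for k,cc in comps((z>14)&(z<26),600): print(cc.round(),k.sum(),rect(P,k))
E
python3 wl.py; python3 look.py t4.png
```

```text
[ 469.5 -253.    36.5] [ 3.141e+00 -1.000e-03  2.849e+00]
[509. 164.] 21154 [477.1 -96.6  -4.8 204.7  50.2  24.6]
[279. 233.] 11178 [ 469.5 -253.   -17.   109.    50.2   18.8]
[333. 404.] 1961 [ 614.4 -251.8   74.2   57.9   31.3   18.9]
tray [153. 173.] 845 [588.  276.4   5.4 115.7  52.6  38.5]
tray [116. 177.] 871 [575.7 370.6   5.6 114.2  53.5  38.4]
low [415. 149.] 364 [ 659.  -404.2  -89.7   95.4   81.8   22. ]
low [357. 159.] 736 [ 626.  -252.8   -1.6  108.9   50.7   17. ]
low [176. 161.] 158 [617.6 225.7   5.9  79.3  57.   19.3]
low [ 96. 167.] 113 [612.1 427.7   5.6  58.3  41.5  18.3]
low [134. 178.] 191 [577.  326.9   5.   89.9  40.1  20.2]
low [417. 176.] 288 [ 580.1 -403.3  -83.3   52.6   51.9   17.3]
low [176. 187.] 149 [550.2 223.  -76.9  69.   36.6  19.8]
low [ 97. 194.] 116 [530.8 420.3   5.   55.7  42.8  19.2]
low [135. 225.] 266 [439.6 317.4  12.  120.6  21.2  17.9]
nest [221. 179.] 153 [562.3  97.6  84.8  50.5  19.1  71.5]
nest [256. 182.] 149 [554.7  10.   85.1  50.3  18.9  72. ]
nest [291. 184.] 144 [547.4 -77.4  85.5  48.2  20.   71.6]
nest [215. 228.] 156 [438.7 108.   84.8  50.2  18.2  71.6]
nest [251. 231.] 152 [431.   20.3  84.8  49.3  18.5  71.9]
nest [287. 234.] 153 [423.7 -67.2  85.3  49.9  18.2  72.1]
```

Emit:
jog_arm --plan '[0,0,-0.03,0,0,0,0,0,-0.05,0,0,0,0,0,-0.0555,0,0,0,0,0,-0.0555,0,0,0,0,0,-0.0555,0,0,0]'

```text
clock: 17.35
eef_pos: [470.1, -254.5, -17.9]
eef_rot: [-3.141, 0.002, 2.848]
wrist_force: [0.3, -0.8, 0.1]
finger_gap: 70.1
finger_force: 0.0
```

Emit:
jog_arm --plan '[0,0,0,0,0,0,0,0,0,0,0,0,0,0,0,0,0,0,0,0,0,0,0,0,0,0,0,0,0,0]' --claw 0.045 --force 40

```text
clock: 17.85
eef_pos: [469.4, -254.1, -19.2]
eef_rot: [-3.141, 0.001, 2.848]
wrist_force: [-1.3, 0.6, 6.0]
finger_gap: 49.6
finger_force: 40.0
```

```bash
cat > load.py <<'E'
# usage: load.py nest h ; prints rows from current pose: above, tilted start (back 30), insertion, push, lower, release
from pl import *
import sys
n=int(sys.argv[1]); h=float(sys.argv[2])
p=N[n].copy(); p[2]-=h
T=seq(p,h,12,[3,6,9,12],85.1,[10,20,30,40])
T.append((T[-1][0]+[0,0,60],85.1,12))
s,r=state(); base=(s['eef_pos'],r)
print('above, level'); A=T[-1]
rows([(A[0],85.1,0)])
r2=down(85.1); print('then from tilt-above pose (relative to level pose at same pos)')
rows(T[::-1]+[(p,85.1,0)],(A[0],r2))
E
python3 load.py 0 28
```

```text
above, level
clock 17.85 pos [ 469.4 -254.1  -19.2] gap 49.6
[-0.013, 0.1847, 0.1388] [0.0, 0.0, 11.9]
then from tilt-above pose (relative to level pose at same pos)
clock 17.85 pos [ 469.4 -254.1  -19.2] gap 49.6
[0.0, 0.0, 0.0] [1.0, 12.0, 0.0]
[0.0, 0.0, -0.06] [1.0, 12.0, 0.0]
[0.0097, -0.0008, -0.0621] [1.0, 12.0, 0.0]
[0.0195, -0.0017, -0.0642] [1.0, 12.0, 0.0]
[0.0292, -0.0025, -0.0662] [1.0, 12.0, 0.0]
[0.039, -0.0033, -0.0683] [1.0, 12.0, 0.0]
[0.0394, -0.0034, -0.0717] [0.8, 9.0, 0.0]
[0.0399, -0.0034, -0.075] [0.5, 6.0, 0.0]
[0.0407, -0.0035, -0.0784] [0.3, 3.0, -0.0]
[0.0416, -0.0036, -0.0826] [0.0, 0.0, 0.0]
[0.0296, -0.0025, -0.0826] [0.0, 0.0, 0.0]
```

Emit:
jog_arm --plan '[0,0,0.05,0,0,0,0,0,0.1,0,0,0,0,0,0.139,0,0,0,-0.013,0.1847,0.139,0,0,11.9,-0.013,0.1847,0.139,0,0,11.9,-0.013,0.1847,0.139,0,0,11.9,-0.013,0.1847,0.139,0,0,11.9,-0.013,0.1847,0.139,0,0,11.9,-0.013,0.1847,0.139,0,0,11.9,-0.013,0.1847,0.139,0,0,11.9,-0.013,0.1847,0.139,0,0,11.9]'

```text
clock: 18.95
eef_pos: [456.1, -70.2, 119.2]
eef_rot: [-3.142, -0.0, 3.054]
wrist_force: [0.0, -0.2, -0.9]
finger_gap: 49.6
finger_force: 40.0
```

```bash
python3 load.py 0 28.2 | sed -n 2,3p
python3 - <<'E'
from pl import *
s,r=state(); print(s['wrist_force'],s['finger_force'],s['eef_rot'])
E
```

```text
clock 18.95 pos [456.1 -70.2 119.2] gap 49.6
[0.0002, 0.0008, 0.0002] [0.0, -0.0, 0.1]
[ 0.01399301 -0.1822553  -0.89848933] 39.99816298484802 [-3.14154366e+00 -2.96757105e-04  3.05448587e+00]
```

Emit:
jog_arm --plan '[0,0.0008,0,0.5,6,0,0,0.0008,0,1,12,0,0,0.0008,-0.03,1,12,0,0,0.0008,-0.05,1,12,0,0,0.0008,-0.068,1,12,0,0,0.0008,-0.068,1,12,0,0,0.0008,-0.068,1,12,0,0,0.0008,-0.068,1,12,0,0.006,0.0002,-0.068,1,12,0,0.012,-0.0003,-0.068,1,12,0,0.018,-0.0008,-0.068,1,12,0,0.018,-0.0008,-0.068,1,12,0,0.018,-0.0008,-0.068,1,12,0,0.018,-0.0008,-0.068,1,12,0]'

```text
clock: 20.35
eef_pos: [474.0, -70.0, 51.3]
eef_rot: [-3.141, -0.21, 3.056]
wrist_force: [0.6, 0.2, -0.3]
finger_gap: 49.9
finger_force: 40.0
```

```bash
python3 - <<'E'
from pl import *
s,r=state(); print(s['eef_pos'],s['wrist_force'],s['eef_rot'])
print('blank centre z', (s['eef_pos']+28.2*Ro.from_rotvec(np.radians(12)*f).apply([0,0,1])))
snap('scene','s5.png')
E
python3 crop.py pics/s5.png 220 180 380 290 4.5 pics/c5.png
```

```text
[473.97961669 -70.02662901  51.28554662] [ 0.61990403  0.21620074 -0.26859567] [-3.14108847 -0.21042302  3.05582689]
blank centre z [479.82129844 -70.5274378   78.86930897]
```

View pics/c5.png

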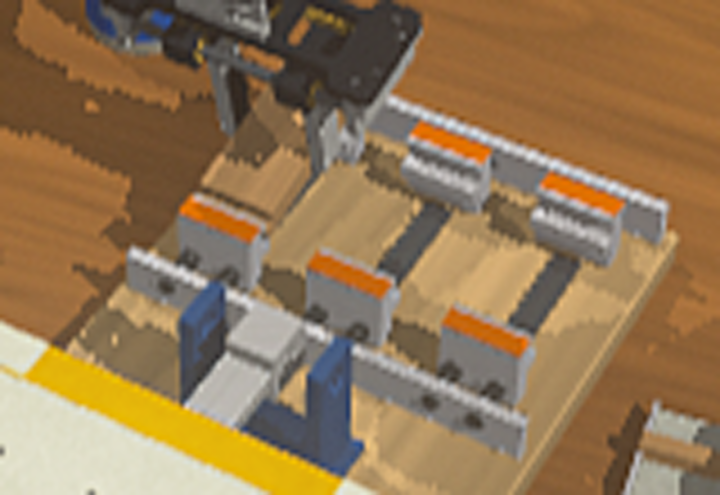

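The crop shows the blank tilted, with its far tongue at the far jaw's groove (around (225,205)) and no contact force. I'll push, lower, let it back, and release.

Emit:
jog_arm --plan '[0.007,-0.0006,0,0,0,0,0.014,-0.0012,0,0,0,0,0.021,-0.0018,0,0,0,0,0.0216,-0.0018,0,0,0,0,0.0216,-0.0018,0,0,0,0,0.0219,-0.0018,-0.0034,-0.2,-3,0,0.0224,-0.0019,-0.0067,-0.5,-6,0,0.0232,-0.002,-0.0101,-0.7,-9,0,0.0241,-0.0021,-0.0135,-1,-12,0,0.0241,-0.0021,-0.0138,-1,-12,0,0.0241,-0.0021,-0.0138,-1,-12,0,0.0241,-0.0021,-0.0138,-1,-12,0]'

```text
clock: 21.6
eef_pos: [497.6, -72.0, 37.2]
eef_rot: [3.141, -0.003, 3.056]
wrist_force: [-6.3, 0.7, 0.2]
finger_gap: 50.1
finger_force: 40.0
```

Run:
```python
from pl import *
s,r=state(); print(s['eef_pos'],s['wrist_force'],s['moment'],s['eef_rot'])
p,d,c=snap('wrist','w6.png'); P=cloud(d,c); z=P[...,2]
for k,cc in comps((z>68)&(z<82)&(P[...,1]<-20),200): print(cc.round(),k.sum(),rect(P,k),P[k][:,2].min().round(1),P[k][:,2].max().round(1))
```

```text
[497.61963547 -72.03999957  37.18772253] [-6.32703572  0.70999051  0.23098232] [0.15856057 1.27540519 0.06144609] [ 3.14136499e+00 -2.59790006e-03  3.05599236e+00]
[278. 134.] 4265 [425.4 -66.2  85.1  50.3  18.   73.4] 71.0 76.1
[280. 260.] 18100 [493.8 -70.9  -5.  101.4  73.5  75.1] 68.0 82.0
[279. 391.] 343 [571.8 -78.8  84.8  50.1   4.4  73.6] 72.3 75.3
```

View pics/w6.png

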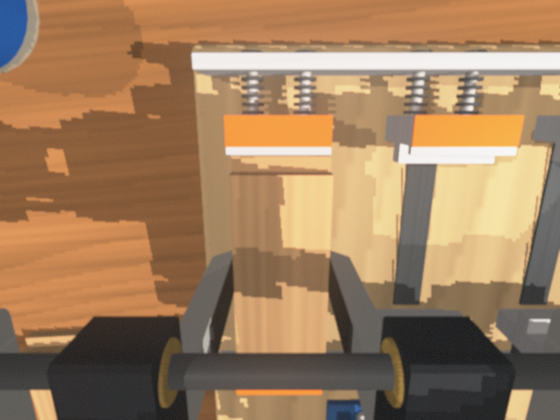

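The near end is clear inside the near jaw's lip (body edge at row 173, lip edge at row 153) and the blank is level. Let it back, open, retreat.

Emit:
jog_arm --plan '[-0.004,0.0003,-0.0002,0,0,0,-0.008,0.0007,-0.0002,0,0,0,-0.012,0.001,-0.0002,0,0,0,-0.012,0.001,-0.0002,0,0,0,-0.012,0.001,-0.0002,0,0,0]'

```text
clock: 22.15
eef_pos: [486.5, -71.2, 37.4]
eef_rot: [3.142, 0.0, 3.056]
wrist_force: [1.1, 0.2, -5.3]
finger_gap: 49.9
finger_force: 40.0
```

Emit:
jog_arm --plan '[0,0,0,0,0,0,0,0,0,0,0,0,0,0,0,0,0,0,0,0,0,0,0,0,0,0,0.04,0,0,0,0,0,0.09,0,0,0,0,0,0.09,0,0,0,0,0,0.09,0,0,0,0,0,0.09,0,0,0]' --claw 0.07

```text
clock: 23.05
eef_pos: [485.7, -71.1, 126.4]
eef_rot: [3.141, -0.001, 3.056]
wrist_force: [-0.6, -0.2, -1.3]
finger_gap: 69.9
finger_force: 0.0
```

```bash
python3 look.py t6.png | grep -v tray
python3 - <<'E'
from pl import *
a=(626,-253); t=88.4
rows([((a[0],a[1],125),t,0),((a[0],a[1],36),t,0)])
E
```

```text
low [228. 151.] 1120 [653.7  76.9  85.9 126.   93.5  23. ]
low [298. 140.] 452 [678.5 -91.6  83.8  94.4  43.4  22.9]
low [415. 149.] 366 [ 658.6 -403.4  -90.    95.6   81.9   22.3]
low [358. 161.] 786 [ 625.7 -253.1   -1.5  109.3   51.    17. ]
low [175. 161.] 142 [625.2 226.3 -83.4  56.9  38.5  19.6]
low [418. 188.] 809 [ 551.5 -407.3    8.9  108.5   51.5   17.2]
low [133. 188.] 117 [563.7 325.9   4.6  83.7  39.9  20.4]
low [176. 187.] 142 [546.8 221.2 -80.3  60.8  32.6  19.7]
low [135. 225.] 257 [442.4 318.1  12.5 113.3  20.9  18. ]
low [211. 248.] 116 [396.7 122.9  84.6  74.2  10.   22.5]
nest [221. 178.] 143 [562.1  97.4  85.   50.3  19.   71.6]
nest [215. 228.] 155 [438.5 107.7  85.9  49.5  18.5  71.9]
clock 23.1 pos [485.7 -71.1 126.2] gap 70.3
[0.1403, -0.1819, -0.0012] [-0.0, -0.1, 3.3]
[0.1403, -0.1819, -0.0902] [-0.0, -0.1, 3.3]
```

Run:
```python
from pl import *
p,d,c=snap('wrist'); P=cloud(d,c); z=P[...,2]
for k,cc in comps((z>68)&(z<82)&(P[...,1]<-20),200): print(cc.round(),k.sum(),rect(P,k),np.percentile(P[k][:,2],[3,97]).round(1))
```

```text
[45. 51.] 1763 [ 352.7 -225.1  -39.    68.8   29.    72.5] [68.3 81.3]
[279. 136.] 1792 [419.8 -65.8  85.1  50.   17.9  73.4] [72.  74.7]
[280. 232.] 10137 [498.  -71.4  -5.6 131.   51.   75.1] [72.4 76.4]
```

Emit:
jog_arm --plan '[0.1403,-0.1819,0,0,0,3.3,0.1403,-0.1819,0,0,0,3.3,0.1403,-0.1819,0,0,0,3.3,0.1403,-0.1819,0,0,0,3.3,0.1403,-0.1819,0,0,0,3.3,0.1403,-0.1819,0,0,0,3.3,0.1403,-0.1819,-0.05,0,0,3.3,0.1403,-0.1819,-0.09,0,0,3.3,0.1403,-0.1819,-0.09,0,0,3.3,0.1403,-0.1819,-0.09,0,0,3.3,0.1403,-0.1819,-0.09,0,0,3.3]'

```text
clock: 24.25
eef_pos: [627.6, -253.3, 40.1]
eef_rot: [-3.14, 0.003, 3.114]
wrist_force: [0.3, -0.7, -0.1]
finger_gap: 69.9
finger_force: 0.0
```

```bash
python3 wl.py
```

```text
[ 627.6 -253.3   40.1] [-3.140e+00  3.000e-03  3.114e+00]
[509. 181.] 26516 [594.9 -90.4  -4.6 211.3  83.2  24.7]
[ 40. 133.] 12377 [ 553.1 -406.9    8.9  108.3   52.4   18.6]
[281. 230.] 10858 [ 627.3 -252.4   -1.4  108.3   50.2   18.8]
[ 64. 274.] 4968 [ 656.1 -404.7  -83.1   96.2   73.6   24.1]
```

Emit:
jog_arm --plan '[0,0,-0.03,0,0,0,0,0.0005,-0.05,0,0,0,0,0.0005,-0.055,0,0,0,0,0.0005,-0.055,0,0,0,0,0.0005,-0.055,0,0,0]'

```text
clock: 24.8
eef_pos: [627.4, -253.0, -15.7]
eef_rot: [-3.141, 0.002, 3.113]
wrist_force: [0.5, 0.2, 0.4]
finger_gap: 70.3
finger_force: 0.0
```

Emit:
jog_arm --plan '[0,0,0,0,0,0,0,0,0,0,0,0,0,0,0,0,0,0,0,0,0,0,0,0,0,0,0,0,0,0]' --claw 0.045 --force 40

```text
clock: 25.3
eef_pos: [626.8, -252.7, -17.1]
eef_rot: [-3.141, 0.001, 3.113]
wrist_force: [-2.4, 1.3, 6.1]
finger_gap: 49.5
finger_force: 40.0
```

```bash
python3 load.py 1 28.2 | sed -n 2,3p
```

```text
clock 25.3 pos [ 626.8 -252.7  -17.1] gap 49.5
[-0.1629, 0.2709, 0.1365] [0.0, 0.0, -3.3]
```

Emit:
jog_arm --plan '[0,0,0.05,0,0,0,0,0,0.1,0,0,0,0,0,0.1386,0,0,0,-0.1625,0.2709,0.1386,0,0,-3.3,-0.1625,0.2709,0.1386,0,0,-3.3,-0.1625,0.2709,0.1386,0,0,-3.3,-0.1625,0.2709,0.1386,0,0,-3.3,-0.1625,0.2709,0.1386,0,0,-3.3,-0.1625,0.2709,0.1386,0,0,-3.3,-0.1625,0.2709,0.1386,0,0,-3.3,-0.1625,0.2709,0.1386,0,0,-3.3,-0.1625,0.2709,0.1386,0,0,-3.3,-0.1625,0.2709,0.1386,0,0,-3.3,-0.1625,0.2709,0.1386,0,0,-3.3]'

```text
clock: 26.7
eef_pos: [464.5, 17.3, 120.7]
eef_rot: [-3.142, -0.0, 3.054]
wrist_force: [0.2, 0.2, -0.6]
finger_gap: 49.7
finger_force: 40.0
```

```bash
python3 load.py 1 26.1 | sed -n 2,20p
```

```text
clock 26.7 pos [464.5  17.3 120.7] gap 49.7
[-0.0002, 0.0009, 0.0008] [0.0, -0.0, 0.1]
then from tilt-above pose (relative to level pose at same pos)
clock 26.7 pos [464.5  17.3 120.7] gap 49.7
[0.0, 0.0, 0.0] [1.0, 12.0, 0.0]
[0.0, 0.0, -0.06] [1.0, 12.0, 0.0]
[0.0097, -0.0008, -0.0621] [1.0, 12.0, 0.0]
[0.0195, -0.0017, -0.0642] [1.0, 12.0, 0.0]
[0.0292, -0.0025, -0.0662] [1.0, 12.0, 0.0]
[0.039, -0.0033, -0.0683] [1.0, 12.0, 0.0]
[0.0393, -0.0034, -0.0717] [0.8, 9.0, 0.0]
[0.0397, -0.0034, -0.075] [0.5, 6.0, 0.0]
[0.0404, -0.0035, -0.0783] [0.3, 3.0, -0.0]
[0.0412, -0.0035, -0.0826] [0.0, 0.0, 0.0]
[0.0292, -0.0025, -0.0826] [0.0, 0.0, 0.0]
```

Emit:
jog_arm --plan '[0,0.0008,0,0.5,6,0,0,0.0008,0,1,12,0,0,0.0008,-0.03,1,12,0,0,0.0008,-0.05,1,12,0,0,0.0008,-0.0675,1,12,0,0,0.0008,-0.0675,1,12,0,0,0.0008,-0.0675,1,12,0,0,0.0008,-0.0675,1,12,0,0.006,0.0002,-0.0675,1,12,0,0.012,-0.0003,-0.0675,1,12,0,0.018,-0.0008,-0.0675,1,12,0,0.018,-0.0008,-0.0675,1,12,0,0.018,-0.0008,-0.0675,1,12,0,0.018,-0.0008,-0.0675,1,12,0]'

```text
clock: 28.1
eef_pos: [481.9, 17.6, 53.4]
eef_rot: [-3.141, -0.21, 3.056]
wrist_force: [-0.0, -0.3, -1.4]
finger_gap: 49.5
finger_force: 40.0
```

Emit:
jog_arm --plan '[0.007,-0.0006,0,0,0,0,0.014,-0.0012,0,0,0,0,0.021,-0.0018,0,0,0,0,0.0214,-0.0018,0,0,0,0,0.0214,-0.0018,0,0,0,0,0.0217,-0.0018,-0.0034,-0.2,-3,0,0.0221,-0.0019,-0.0067,-0.5,-6,0,0.0228,-0.002,-0.0101,-0.7,-9,0,0.0236,-0.0021,-0.0138,-1,-12,0,0.0236,-0.0021,-0.0143,-1,-12,0,0.0236,-0.0021,-0.0143,-1,-12,0,0.0236,-0.0021,-0.0143,-1,-12,0]'

```text
clock: 29.3
eef_pos: [505.1, 15.6, 38.9]
eef_rot: [3.141, -0.002, 3.056]
wrist_force: [-7.5, 1.5, 1.2]
finger_gap: 49.4
finger_force: 40.0
```

```bash
cat > chk.py <<'E'
from pl import *
import sys
y0,y1=map(float,sys.argv[1:3])
s,r=state(); print(s['eef_pos'].round(1),s['wrist_force'].round(1))
p,d,c=snap('wrist'); P=cloud(d,c); z=P[...,2]
for k,cc in comps((z>68)&(z<82)&(P[...,1]<y1)&(P[...,1]>y0),200): print(cc.round(),k.sum(),rect(P,k),np.percentile(P[k][:,2],[3,97]).round(1))
E
python3 chk.py -20 60
```

```text
[505.1  15.6  38.9] [-7.5  1.5  1.2]
[278. 134.] 4224 [432.9  21.5  85.1  50.2  18.2  73.4] [72.  74.7]
[280. 260.] 17732 [502.4  16.8  -5.3 102.3  73.5  74.8] [73.4 76.1]
[278. 391.] 249 [580.3   8.8  85.5  49.3   3.9  73.7] [72.6 74.7]
```

Emit:
jog_arm --plan '[-0.004,0.0003,-0.0002,0,0,0,-0.008,0.0007,-0.0002,0,0,0,-0.012,0.001,-0.0002,0,0,0,-0.012,0.001,-0.0002,0,0,0,-0.012,0.001,-0.0002,0,0,0]'

```text
clock: 29.85
eef_pos: [493.9, 16.5, 38.9]
eef_rot: [3.141, 0.0, 3.056]
wrist_force: [1.0, 2.6, -3.1]
finger_gap: 49.9
finger_force: 40.0
```

Emit:
jog_arm --plan '[0,0,0,0,0,0,0,0,0,0,0,0,0,0,0,0,0,0,0,0,0,0,0,0,0,0,0.04,0,0,0,0,0,0.09,0,0,0,0,0,0.09,0,0,0,0,0,0.09,0,0,0,0,0,0.09,0,0,0]' --claw 0.07

```text
clock: 30.75
eef_pos: [493.1, 16.4, 128.0]
eef_rot: [-3.142, -0.001, 3.056]
wrist_force: [0.2, -0.8, -0.5]
finger_gap: 70.1
finger_force: 0.0
```

```bash
python3 chk.py -20 60;python3 look.py t7.png | grep low
python3 - <<'E'
from pl import *
a=(552.2,-407.4); t=98.9
rows([((a[0],a[1],125),t,0),((a[0],a[1],36),t,0)])
E
```

```text
[493.1  16.4 128. ] [ 0.2 -0.8 -0.5]
[279. 136.] 1779 [427.4  21.9  85.1  49.8  18.   73.4] [72.  74.7]
[281. 231.] 9971 [505.9  16.2  -5.3 131.9  50.7  74.7] [72.6 75.9]
low [226. 137.] 247 [686.9  96.8  88.9  79.9  26.4  23. ]
low [415. 149.] 378 [ 658.7 -403.7   90.    95.1   82.4   22.1]
low [175. 161.] 140 [620.7 226.4  87.7  59.8  38.1  19.7]
low [ 96. 180.] 244 [571.6 423.9   5.1 138.3  43.6  18.7]
low [134. 178.] 204 [570.8 326.6   6.1 101.7  40.2  20.2]
low [418. 188.] 815 [ 551.8 -407.5    8.9  110.    52.    17.1]
low [175. 187.] 130 [544.  220.7 -85.7  58.5  33.2  20. ]
low [274. 227.] 245 [450.  -34.2   1.7 104.9  22.6  23.1]
low [135. 225.] 265 [440.3 317.   13.  121.7  21.1  17.7]
clock 30.85 pos [493.1  16.4 127.7] gap 70.2
[0.0591, -0.4238, -0.0027] [0.0, -0.1, 13.8]
[0.0591, -0.4238, -0.0917] [0.0, -0.1, 13.8]
```

Emit:
jog_arm --plan '[0.0591,-0.4238,0,0,0,13.8,0.0591,-0.4238,0,0,0,13.8,0.0591,-0.4238,0,0,0,13.8,0.0591,-0.4238,0,0,0,13.8,0.0591,-0.4238,0,0,0,13.8,0.0591,-0.4238,0,0,0,13.8,0.0591,-0.4238,0,0,0,13.8,0.0591,-0.4238,0,0,0,13.8,0.0591,-0.4238,0,0,0,13.8,0.0591,-0.4238,0,0,0,13.8,0.0591,-0.4238,-0.05,0,0,13.8,0.0591,-0.4238,-0.09,0,0,13.8,0.0591,-0.4238,-0.09,0,0,13.8,0.0591,-0.4238,-0.09,0,0,13.8,0.0591,-0.4238,-0.09,0,0,13.8]'

```text
clock: 32.35
eef_pos: [553.8, -407.9, 41.7]
eef_rot: [-3.139, 0.002, -2.986]
wrist_force: [-0.6, -0.5, 0.6]
finger_gap: 70.3
finger_force: 0.0
```

```bash
python3 wl.py
```

```text
[ 553.8 -407.9   41.7] [-3.139e+00  2.000e-03 -2.986e+00]
[78. 90.] 28195 [ 483.7 -550.4  -79.   111.7  106.4   20.7]
[281. 229.] 10801 [ 553.4 -407.     9.1  108.8   50.2   18.8]
[262. 333.] 2110 [ 633.9 -408.8  -81.7   87.8   29.8   24.1]
[262. 406.] 1975 [ 693.2 -399.4  -80.9   91.5   31.3   24. ]
```

Emit:
jog_arm --plan '[0,0,-0.03,0,0,0,0,0.0005,-0.05,0,0,0,0,0.0005,-0.0565,0,0,0,0,0.0005,-0.0565,0,0,0,0,0.0005,-0.0565,0,0,0,0,0.0005,-0.0565,0,0,0]'

```text
clock: 33.0
eef_pos: [553.4, -407.4, -15.8]
eef_rot: [-3.14, 0.002, -2.986]
wrist_force: [-0.4, -0.3, 0.2]
finger_gap: 70.4
finger_force: 0.0
```

Emit:
jog_arm --plan '[0,0,0,0,0,0,0,0,0,0,0,0,0,0,0,0,0,0,0,0,0,0,0,0,0,0,0,0,0,0]' --claw 0.045 --force 40

```text
clock: 33.5
eef_pos: [552.8, -407.0, -17.2]
eef_rot: [-3.141, 0.0, -2.986]
wrist_force: [-1.7, 1.0, 2.4]
finger_gap: 49.3
finger_force: 40.0
```

Run:
```python
from pl import *
s,_=state(); import subprocess
print(subprocess.run(['python3','load.py','2',str(9-s['eef_pos'][2])],capture_output=True,text=True).stdout)
```

```text
above, level
clock 33.5 pos [ 552.8 -407.   -17.2] gap 49.3
[-0.0811, 0.5129, 0.1386] [0.0, 0.0, -13.8]
then from tilt-above pose (relative to level pose at same pos)
clock 33.5 pos [ 552.8 -407.   -17.2] gap 49.3
[0.0, 0.0, 0.0] [1.0, 12.0, 0.0]
[0.0, 0.0, -0.06] [1.0, 12.0, 0.0]
[0.0097, -0.0008, -0.0621] [1.0, 12.0, 0.0]
[0.0195, -0.0017, -0.0642] [1.0, 12.0, 0.0]
[0.0292, -0.0025, -0.0662] [1.0, 12.0, 0.0]
[0.039, -0.0033, -0.0683] [1.0, 12.0, 0.0]
[0.0393, -0.0034, -0.0717] [0.8, 9.0, 0.0]
[0.0397, -0.0034, -0.075] [0.5, 6.0, 0.0]
[0.0404, -0.0035, -0.0783] [0.3, 3.0, -0.0]
[0.0412, -0.0035, -0.0826] [0.0, 0.0, 0.0]
[0.0292, -0.0025, -0.0826] [0.0, 0.0, 0.0]
```

Emit:
jog_arm --plan '[0,0,0.05,0,0,0,0,0,0.1,0,0,0,0,0,0.1386,0,0,0,-0.0811,0.5129,0.1386,0,0,-13.8,-0.0811,0.5129,0.1386,0,0,-13.8,-0.0811,0.5129,0.1386,0,0,-13.8,-0.0811,0.5129,0.1386,0,0,-13.8,-0.0811,0.5129,0.1386,0,0,-13.8,-0.0811,0.5129,0.1386,0,0,-13.8,-0.0811,0.5129,0.1386,0,0,-13.8,-0.0811,0.5129,0.1386,0,0,-13.8,-0.0811,0.5129,0.1386,0,0,-13.8,-0.0811,0.5129,0.1386,0,0,-13.8,-0.0811,0.5129,0.1386,0,0,-13.8,-0.0811,0.5129,0.1386,0,0,-13.8,-0.0811,0.5129,0.1386,0,0,-13.8,-0.0811,0.5129,0.1386,0,0,-13.8,-0.0811,0.5129,0.1386,0,0,-13.8,-0.0811,0.5129,0.1386,0,0,-13.8]'

```text
clock: 35.4
eef_pos: [471.8, 105.2, 121.0]
eef_rot: [-3.142, -0.0, 3.055]
wrist_force: [0.2, 0.2, -0.3]
finger_gap: 49.7
finger_force: 40.0
```

```bash
python3 load.py 2 26.2 | sed -n 2,3p
```

```text
clock 35.4 pos [471.8 105.2 121. ] gap 49.7
[-0.0, 0.0007, 0.0004] [0.0, -0.0, 0.1]
```

Emit:
jog_arm --plan '[0,0.0007,0,0.5,6,0,0,0.0007,0,1,12,0,0,0.0007,-0.03,1,12,0,0,0.0007,-0.05,1,12,0,0,0.0007,-0.0679,1,12,0,0,0.0007,-0.0679,1,12,0,0,0.0007,-0.0679,1,12,0,0,0.0007,-0.0679,1,12,0,0.006,0.0002,-0.0679,1,12,0,0.012,-0.0003,-0.0679,1,12,0,0.018,-0.0008,-0.0679,1,12,0,0.018,-0.0008,-0.0679,1,12,0,0.018,-0.0008,-0.0679,1,12,0,0.018,-0.0008,-0.0679,1,12,0]'

```text
clock: 36.8
eef_pos: [489.5, 105.2, 53.1]
eef_rot: [-3.141, -0.21, 3.056]
wrist_force: [-0.1, 0.0, -0.1]
finger_gap: 49.9
finger_force: 40.0
```

Emit:
jog_arm --plan '[0.007,-0.0006,0,0,0,0,0.014,-0.0012,0,0,0,0,0.021,-0.0018,0,0,0,0,0.0214,-0.0018,0,0,0,0,0.0214,-0.0018,0,0,0,0,0.0217,-0.0018,-0.0034,-0.2,-3,0,0.0221,-0.0019,-0.0067,-0.5,-6,0,0.0228,-0.002,-0.0101,-0.7,-9,0,0.0236,-0.0021,-0.0138,-1,-12,0,0.0236,-0.0021,-0.014,-1,-12,0,0.0236,-0.0021,-0.014,-1,-12,0,0.0236,-0.0021,-0.014,-1,-12,0]'

```text
clock: 38.0
eef_pos: [512.6, 103.3, 38.8]
eef_rot: [-3.141, -0.003, 3.056]
wrist_force: [-7.6, 2.5, 1.5]
finger_gap: 49.9
finger_force: 40.0
```

```bash
python3 chk.py 65 150
```

```text
[512.6 103.3  38.8] [-7.6  2.5  1.5]
[278. 134.] 4168 [440.4 109.1  85.1  50.2  18.2  73.4] [72.  74.7]
[280. 260.] 17796 [510.  104.4  -4.7 102.7  73.4  74.9] [73.6 76.2]
[278. 391.] 250 [587.9  96.6  85.8  49.2   4.1  73.7] [72.8 74.7]
```

Emit:
jog_arm --plan '[-0.004,0.0003,-0.0002,0,0,0,-0.008,0.0007,-0.0002,0,0,0,-0.012,0.001,-0.0002,0,0,0,-0.012,0.001,-0.0002,0,0,0,-0.012,0.001,-0.0002,0,0,0]'

```text
clock: 38.55
eef_pos: [501.5, 104.2, 38.9]
eef_rot: [3.141, 0.0, 3.056]
wrist_force: [0.4, 1.9, -3.8]
finger_gap: 49.9
finger_force: 40.0
```

Emit:
jog_arm --plan '[0,0,0,0,0,0,0,0,0,0,0,0,0,0,0,0,0,0,0,0,0,0,0,0,0,0,0.04,0,0,0,0,0,0.09,0,0,0,0,0,0.09,0,0,0,0,0,0.09,0,0,0,0,0,0.09,0,0,0]' --claw 0.07

```text
clock: 39.45
eef_pos: [500.7, 104.0, 127.9]
eef_rot: [-3.141, -0.001, 3.056]
wrist_force: [0.2, 0.1, -0.3]
finger_gap: 69.9
finger_force: 0.0
```

```bash
python3 chk.py 65 150
python3 - <<'E'
from pl import *
p,d,c=snap('top'); P=cloud(d,c)
hsv=cv2.cvtColor(p,cv2.COLOR_RGB2HSV); x,y=P[...,0],P[...,1]
red=((hsv[...,0]<6)|(hsv[...,0]>174))&(hsv[...,1]>180)&(x>300)&(x<800)&(y>150)&(y<450)
for k,cc in comps(red,40):
    q=rect(P,k); print('red',cc.round(),k.sum(),q)
a=q[:2]; t=q[2]-90
rows([((a[0],a[1],125),t,0)])
E
```

```text
[500.7 104.  127.9] [ 0.2  0.1 -0.3]
[279. 136.] 1786 [435.  109.6  85.1  50.   18.   73.4] [71.9 74.7]
[281. 219.] 8606 [501.6 105.   -4.7 107.8  50.1  75. ] [73.7 76.2]
[279. 299.] 1315 [568.2  98.2  85.2  49.7  19.   73.4] [69.8 74.7]
red [135. 219.] 216 [468.7 323.6  12.5  58.6  20.8  18.4]
clock 39.55 pos [500.7 104.  127.7] gap 70.1
[-0.032, 0.2196, -0.0027] [-0.2, -0.1, -162.6]
```

Emit:
jog_arm --plan '[-0.032,0.2196,-0.003,0,0,-162.6,-0.032,0.2196,-0.003,0,0,-162.6,-0.032,0.2196,-0.003,0,0,-162.6,-0.032,0.2196,-0.003,0,0,-162.6,-0.032,0.2196,-0.003,0,0,-162.6,-0.032,0.2196,-0.003,0,0,-162.6,-0.032,0.2196,-0.003,0,0,-162.6,-0.032,0.2196,-0.003,0,0,-162.6,-0.032,0.2196,-0.003,0,0,-162.6,-0.032,0.2196,-0.003,0,0,-162.6,-0.032,0.2196,-0.003,0,0,-162.6,-0.032,0.2196,-0.003,0,0,-162.6,-0.032,0.2196,-0.003,0,0,-162.6,-0.032,0.2196,-0.003,0,0,-162.6,-0.032,0.2196,-0.003,0,0,-162.6,-0.032,0.2196,-0.003,0,0,-162.6,-0.032,0.2196,-0.003,0,0,-162.6,-0.032,0.2196,-0.003,0,0,-162.6,-0.032,0.2196,-0.003,0,0,-162.6,-0.032,0.2196,-0.003,0,0,-162.6]' --claw 0.05

```text
clock: 41.55
eef_pos: [468.9, 323.5, 124.8]
eef_rot: [3.141, 0.002, 0.212]
wrist_force: [0.5, -0.5, -1.0]
finger_gap: 50.1
finger_force: 0.0
```

Emit:
jog_arm --plan '[0,0,-0.03,0,0,0,0,0,-0.03,0,0,0,0,0,-0.03,0,0,0]'

```text
clock: 41.85
eef_pos: [468.9, 323.5, 95.5]
eef_rot: [3.141, 0.002, 0.218]
wrist_force: [0.3, 0.4, 0.2]
finger_gap: 50.0
finger_force: 0.0
```

Run:
```python
from pl import *
p,d,c=snap('wrist'); P=cloud(d,c); z=P[...,2]
s,_=state(); print(s['eef_pos'],s['eef_rot'],s['joints'])
hsv=cv2.cvtColor(p,cv2.COLOR_RGB2HSV)
red=((hsv[...,0]<6)|(hsv[...,0]>174))&(hsv[...,1]>180)
for k,cc in comps(red&(z>15),200): print('top',cc.round(),k.sum(),rect(P,k),np.percentile(P[k][:,2],[5,50,95]))
m=(z>9)&(z<19)&(hsv[...,1]<80)
for k,cc in comps(m,200): print('shaft?',cc.round(),k.sum(),rect(P,k),np.percentile(P[k][:,2],[5,50,95]))
```

```text
[469.36240844 323.77800665  96.37180686] [3.14152414e+00 2.10094836e-04 2.18137779e-01] [5.39632177e-01 4.28896635e-01 1.55846669e+00 1.51200766e-06
 1.15445031e+00 1.89229011e+00]
top [280. 211.] 1619 [496.4 331.5  13.  110.1  19.3  20.6] [19.40489138 20.56947887 21.66771532]
shaft? [328.   6.] 625 [630.1 327.3 -79.   47.1  10.1   9.9] [ 9.12658921  9.88514573 11.18083638]
shaft? [469.  16.] 1839 [646.8 223.7 -84.1  45.8  26.   10.1] [ 9.1302371  10.05862197 15.72951415]
shaft? [180.  53.] 4346 [575.2 424.6   5.   58.2  44.5  10. ] [ 9.14563579 10.02874372 15.54294729]
shaft? [314.  72.] 4143 [583.6 323.6   4.7  58.2  46.9   9.9] [ 9.12343204  9.90381431 11.08581381]
shaft? [448.  92.] 4060 [592.2 219.2   4.7  58.2  45.   10. ] [ 9.12971295  9.97501057 15.55593898]
shaft? [180. 131.] 1838 [521.2 402.3 -84.9  79.8  28.7  10. ] [ 9.12443886  9.97516874 15.34563295]
shaft? [309. 150.] 1902 [529.1 303.4 -85.6 115.2  28.1   9.8] [ 9.10503121  9.80888967 10.86081152]
shaft? [428. 165.] 1638 [536.2 217.8 -85.8  52.7  28.1   9.9] [ 9.10147323  9.90879999 15.55477123]
shaft? [280. 297.] 1045 [387.3 306.7  12.2 107.    9.3  14.6] [12.09170953 14.63015063 16.11211856]
```

Emit:
jog_arm --plan '[0,0.0005,-0.05,0,0,0,0,0.0005,-0.09,0,0,0,0,0.0005,-0.11,0,0,0,0,0.0005,-0.1135,0,0,0,0,0.0005,-0.1135,0,0,0,0,0.0005,-0.1135,0,0,0,0,0.0005,-0.1135,0,0,0]'

```text
clock: 42.6
eef_pos: [470.1, 324.7, -15.9]
eef_rot: [-3.141, -0.002, 0.218]
wrist_force: [-0.1, 0.4, -0.6]
finger_gap: 50.0
finger_force: 0.0
```

Emit:
jog_arm --plan '[0,0,0,0,0,0,0,0,0,0,0,0,0,0,0,0,0,0,0,0,0,0,0,0,0,0,0,0,0,0,0,0,0,0,0,0,0,0,0,0,0,0]' --claw 0.012 --force 55

```text
clock: 43.3
eef_pos: [469.3, 324.2, -17.5]
eef_rot: [3.142, -0.0, 0.218]
wrist_force: [-0.1, -0.9, 1.9]
finger_gap: 19.4
finger_force: 55.0
```

Run:
```python
from pl import *
p0=HM+200*f; 
rows([((p0[0],p0[1],100+60),-4.9,0),((p0[0],p0[1],100-28),-4.9,0)])
print(HM,p0)
```

```text
clock 43.3 pos [469.3 324.2 -17.5] gap 19.4
[0.2007, -0.1229, 0.1775] [-0.0, 0.0, 72.6]
[0.2007, -0.1229, 0.0895] [-0.0, 0.0, 72.6]
[652.91524739   2.0332923  100.        ] [669.99863202 201.30235154 100.        ]
```

Emit:
jog_arm --plan '[0,0,0.05,0,0,0,0,0,0.1,0,0,0,0,0,0.15,0,0,0,0.2007,-0.1229,0.1775,0,0,72.6,0.2007,-0.1229,0.1775,0,0,72.6,0.2007,-0.1229,0.1775,0,0,72.6,0.2007,-0.1229,0.1775,0,0,72.6,0.2007,-0.1229,0.1775,0,0,72.6,0.2007,-0.1229,0.1775,0,0,72.6,0.2007,-0.1229,0.1775,0,0,72.6,0.2007,-0.1229,0.1775,0,0,72.6,0.2007,-0.1229,0.1775,0,0,72.6,0.2007,-0.1229,0.1775,0,0,72.6,0.2007,-0.1229,0.1775,0,0,72.6,0.2007,-0.1229,0.0895,0,0,72.6,0.2007,-0.1229,0.0895,0,0,72.6,0.2007,-0.1229,0.0895,0,0,72.6,0.2007,-0.1229,0.0895,0,0,72.6,0.2007,-0.1229,0.0895,0,0,72.6]'

```text
clock: 45.2
eef_pos: [671.2, 201.7, 75.0]
eef_rot: [3.138, -0.001, 1.484]
wrist_force: [0.6, -0.6, -1.2]
finger_gap: 19.1
finger_force: 55.0
```

```bash
cat > pin.py <<'E'
from pl import *
import sys
s,_=state(); print(s['eef_pos'].round(1),s['eef_rot'].round(3),s['finger_gap'],s['wrist_force'].round(1))
for n in ['scene','top']:
    p,d,c=snap(n,n+sys.argv[1]); P=cloud(d,c); hsv=cv2.cvtColor(p,cv2.COLOR_RGB2HSV)
    g=s['eef_pos']+np.array([0,0,27.5]); q=(P-g)@np.stack([-f,e,[0,0,1]],1)  # along shaft, across, up
    m=(q[...,0]>40)&(q[...,0]<145)&(abs(q[...,1])<15)&(abs(q[...,2])<15)&(hsv[...,1]<90)
    v=q[m]; print(n,m.sum())
    if m.sum()>20:
        for lo in range(40,140,20):
            b=v[(v[:,0]>=lo)&(v[:,0]<lo+20)]
            if len(b)>2: print(lo,b.mean(0).round(1),b[:,2].max().round(1),np.median(b[:,1]).round(1),len(b))
    h=(P-HM)@np.stack([f,e,[0,0,1]],1)
    for side in (1,-1):
        m=(abs(h[...,0]-40*side)<9)&(abs(h[...,1])<25)&(h[...,2]>8)&(h[...,2]<25)
        if m.sum(): print('ear',side,h[m].mean(0).round(1),h[m].min(0).round(1),h[m].max(0).round(1))
E
python3 pin.py p1.png; python3 crop.py pics/scenep1.png 230 190 390 310 4.5 pics/c8.png
```

```text
[671.2 201.7  75. ] [ 3.138e+00 -1.000e-03  1.484e+00] 19.13578887537627 [ 0.6 -0.6 -1.2]
scene 108
60 [74.9  2.6  1.9] 8.4 3.7 18
80 [90.8  1.2  1.3] 8.2 2.1 33
100 [110.3   1.6   1.6] 5.9 1.7 30
120 [128.7   0.5   0.2] 4.9 1.2 26
ear 1 [39.3  3.8 14.4] [ 32.4 -16.9   8.4] [43.9 18.7 19.3]
ear -1 [-40.5   2.8  14.4] [-46.7 -16.    8.1] [-34.8  18.9  19.6]
top 156
40 [50.6 -3.   2.7] 8.0 -3.4 31
60 [70.3 -3.3  2.5] 6.9 -3.5 30
80 [89.4 -3.   2.6] 7.6 -3.2 31
100 [110.1  -3.1   2.6] 6.9 -3.2 35
120 [129.8  -3.6   2.2] 7.1 -3.8 29
ear 1 [39.2 -2.  15.4] [ 34.  -18.7   8.3] [44.5 15.9 19.3]
ear -1 [-40.5  -1.8  15.8] [-45.5 -18.2   8.1] [-35.6  15.8  19.5]
```

View pics/c8.png

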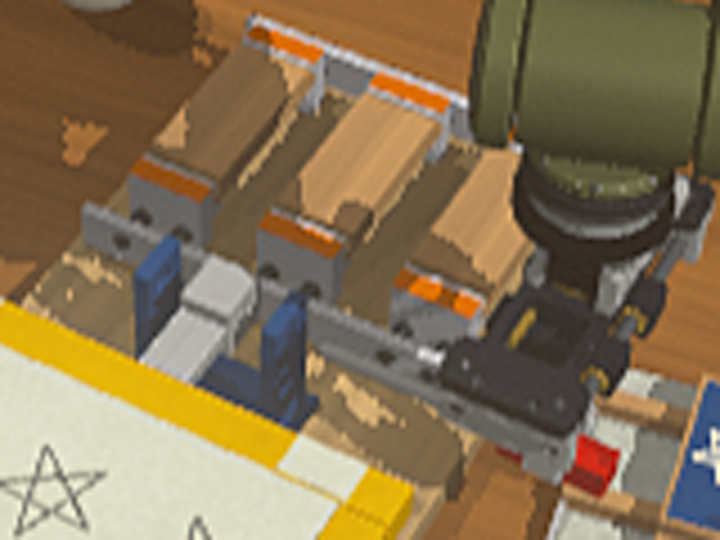

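The crop shows all three blanks seated and the pin held above the tray side, its tip approaching the left ear at (285,340). I'll refine the alignment with the wrist camera.

Emit:
jog_arm --plan '[0,0,0,0,0,0,0,0,0,0,0,0,0,0,0,0,0,0]'

```text
clock: 45.6
eef_pos: [670.0, 201.3, 72.3]
eef_rot: [3.141, -0.0, 1.485]
wrist_force: [-0.3, -0.9, -1.3]
finger_gap: 19.4
finger_force: 55.0
```

```bash
cat > pw.py <<'E'
from pl import *
import sys
s,_=state(); g=s['eef_pos']+[0,0,27.5]; B=np.stack([f,e,[0,0,1]],1)
print('eef',s['eef_pos'].round(1),s['eef_rot'].round(3),'g in hinge frame',((g-HM)@B).round(1),s['wrist_force'].round(1))
for n in ['wrist','top']:
    p,d,c=snap(n,n+sys.argv[1]); P=cloud(d,c); hsv=cv2.cvtColor(p,cv2.COLOR_RGB2HSV); h=(P-HM)@B; gh=(g-HM)@B
    al=gh[0]-h[...,0]
    for lo in range(35,140,15):
        m=(al>lo)&(al<lo+15)&(abs(h[...,1]-gh[1])<14)&(abs(h[...,2]-gh[2])<12)&(hsv[...,1]<100)
        b=h[m]
        if len(b)>8: print(n,'shaft',lo,len(b),'across mid',np.percentile(b[:,1],[4,96]).mean().round(2),'med',np.median(b[:,1]).round(2),'top',np.percentile(b[:,2],90).round(2))
    for sd in (1,-1):
        m=(abs(h[...,0]-40*sd)<9)&(abs(h[...,1])<25)&(h[...,2]>14)&(h[...,2]<21)
        b=h[m]
        if len(b)>8: print(n,'ear',sd,len(b),'across',np.percentile(b[:,1],[3,97]).round(1),np.percentile(b[:,1],[3,97]).mean().round(2),'top',np.median(b[:,2]).round(2),'y',b[:,0].mean().round(1))
E
python3 pw.py a.png
```

```text
eef [670.  201.3  72.3] [ 3.141 -0.     1.485] g in hinge frame [200.    0.   -0.2] [-0.3 -0.9 -1.3]
wrist shaft 35 351 across mid -0.0 med 0.02 top 5.56
wrist shaft 65 85 across mid 0.29 med -0.01 top 5.72
wrist shaft 80 312 across mid 0.3 med 0.29 top 5.53
wrist shaft 95 80 across mid 0.31 med 0.59 top 5.23
top shaft 35 25 across mid -2.33 med -3.54 top 4.74
top shaft 50 22 across mid -2.7 med -3.77 top 6.67
top shaft 65 24 across mid -2.45 med -3.48 top 5.41
top shaft 80 25 across mid -2.28 med -3.75 top 4.54
top shaft 95 26 across mid -2.21 med -3.39 top 4.74
top shaft 110 24 across mid -2.58 med -3.05 top 4.28
top shaft 125 21 across mid -2.39 med -3.02 top 5.18
top ear 1 52 across [-17.4  15.6] -0.91 top 16.09 y 39.2
top ear -1 52 across [-16.6  14.8] -0.9 top 16.15 y -40.4
```

View pics/wrista.png

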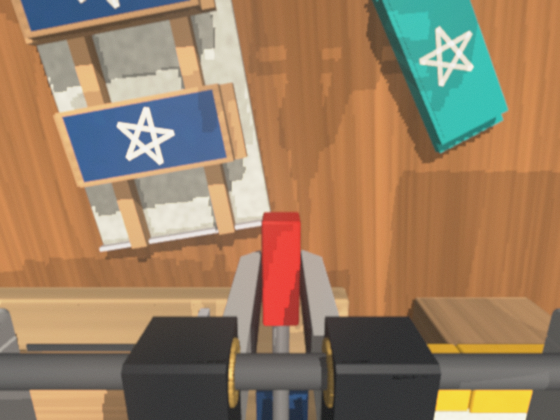

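The wrist view shows the red handle (262–300, 213–325) held squarely, with the shaft running to the ear at (280,400). I'll shift 0.8 mm across and advance gently.

Emit:
jog_arm --plan '[0.0008,0,0,0,0,0,0.0008,0,0,0,0,0,0.0004,-0.005,0,0,0,0,0,-0.01,0,0,0,0,-0.0005,-0.015,0,0,0,0,-0.0008,-0.019,0,0,0,0,-0.0012,-0.023,0,0,0,0,-0.0012,-0.023,0,0,0,0,-0.0012,-0.023,0,0,0,0,-0.0012,-0.023,0,0,0,0]'

```text
clock: 46.7
eef_pos: [668.7, 178.5, 71.9]
eef_rot: [-3.142, -0.0, 1.485]
wrist_force: [0.1, -0.4, -2.4]
finger_gap: 19.6
finger_force: 55.0
```

Run:
```python
from pl import *
s,_=state(); g=s['eef_pos']+[0,0,27.5]; B=np.stack([f,e,[0,0,1]],1)
print(((g-HM)@B).round(1),s['wrist_force'].round(2),s['moment'].round(3),s['eef_rot'])
```

```text
[177.2   0.7  -0.6] [ 0.12 -0.41 -2.4 ] [-0.069  0.072  0.002] [-3.14156361e+00 -6.38197621e-05  1.48517840e+00]
```

Emit:
jog_arm --plan '[-0.0004,-0.005,0.0004,0,0,0,-0.0009,-0.01,0.0004,0,0,0,-0.0013,-0.015,0.0004,0,0,0,-0.0017,-0.02,0.0004,0,0,0,-0.0021,-0.025,0.0004,0,0,0,-0.0026,-0.03,0.0004,0,0,0,-0.0026,-0.03,0.0004,0,0,0,-0.0026,-0.03,0.0004,0,0,0]'

```text
clock: 47.5
eef_pos: [666.2, 148.3, 72.4]
eef_rot: [3.142, -0.0, 1.485]
wrist_force: [-0.9, 0.4, -1.5]
finger_gap: 19.4
finger_force: 55.0
```

Emit:
jog_arm --plan '[-0.0005,-0.006,0,0,0,0,-0.001,-0.012,0,0,0,0,-0.0015,-0.018,0,0,0,0,-0.0021,-0.024,0,0,0,0,-0.0026,-0.03,0,0,0,0,-0.0031,-0.036,0,0,0,0,-0.0036,-0.042,0,0,0,0,-0.0036,-0.042,0,0,0,0,-0.0036,-0.042,0,0,0,0]'

```text
clock: 48.4
eef_pos: [662.5, 106.3, 72.4]
eef_rot: [3.142, -0.0, 1.485]
wrist_force: [-0.5, 0.2, -1.4]
finger_gap: 19.4
finger_force: 55.0
```

Run:
```python
from pl import *
s,_=state(); g=s['eef_pos']+[0,0,27.5]; B=np.stack([f,e,[0,0,1]],1)
print(((g-HM)@B).round(1),s['wrist_force'].round(2),s['moment'].round(3),s['eef_rot'])
```

```text
[ 1.047e+02  7.000e-01 -1.000e-01] [-0.51  0.2  -1.42] [-0.051  0.087 -0.012] [ 3.14157965e+00 -7.73082372e-05  1.48483839e+00]
```

Emit:
jog_arm --plan '[-0.0005,-0.006,0,0,0,0,-0.001,-0.012,0,0,0,0,-0.0015,-0.018,0,0,0,0,-0.0021,-0.024,0,0,0,0,-0.0024,-0.0275,0,0,0,0,-0.0025,-0.029,0,0,0,0,-0.0026,-0.0305,0,0,0,0,-0.0026,-0.0305,0,0,0,0,-0.0026,-0.0305,0,0,0,0]'

```text
clock: 49.3
eef_pos: [659.9, 76.0, 72.3]
eef_rot: [-3.142, -0.0, 1.485]
wrist_force: [-0.6, 1.1, -1.3]
finger_gap: 19.4
finger_force: 55.0
```

Emit:
jog_arm --plan '[-0.0001,-0.001,0,0,0,0,-0.0002,-0.002,0,0,0,0,-0.0003,-0.003,0,0,0,0,-0.0003,-0.003,0,0,0,0,-0.0003,-0.003,0,0,0,0]'

```text
clock: 49.8
eef_pos: [659.8, 75.2, 72.4]
eef_rot: [3.141, -0.003, 1.486]
wrist_force: [1.6, 11.9, -2.8]
finger_gap: 19.2
finger_force: 55.0
```

Contact: the handle has met the ear. Release and retreat.

Emit:
jog_arm --plan '[0.0002,0.002,0,0,0,0,0.0002,0.002,0,0,0,0,0.0002,0.002,0,0,0,0]'

```text
clock: 50.1
eef_pos: [659.8, 75.3, 72.4]
eef_rot: [-3.142, -0.001, 1.485]
wrist_force: [0.1, 4.9, -1.4]
finger_gap: 19.4
finger_force: 55.0
```

Emit:
jog_arm --plan '[0,0,0,0,0,0,0,0,0,0,0,0,0,0,0,0,0,0,0,0,0,0,0,0,0,0,0.03,0,0,0,0,0,0.08,0,0,0,0,0,0.12,0,0,0,-0.25,0,0.12,0,0,0,-0.25,0,0.12,0,0,0,-0.25,0,0.12,0,0,0,-0.25,0.15,0.12,0,0,0,-0.35,0.25,0.12,0,0,0,-0.35,0.25,0.12,0,0,0,-0.35,0.25,0.12,0,0,0,-0.35,0.25,0.12,0,0,0,-0.35,0.25,0.12,0,0,0,-0.35,0.25,0.12,0,0,0,-0.35,0.25,0.12,0,0,0]' --claw 0.05

```text
clock: 51.9
eef_pos: [308.4, 326.3, 192.6]
eef_rot: [3.141, -0.0, 1.488]
wrist_force: [0.3, -0.6, -0.1]
finger_gap: 50.0
finger_force: 0.0
```

```bash
python3 - <<'E'
from pl import *
print(manip.read_state()['eef_pos'])
p,d,c=snap('top','tf.png'); P=cloud(d,c); x,y,z=P[...,0],P[...,1],P[...,2]; hsv=cv2.cvtColor(p,cv2.COLOR_RGB2HSV)
B=np.stack([f,e,[0,0,1]],1); h=(P-HM)@B
red=((hsv[...,0]<6)|(hsv[...,0]>174))&(hsv[...,1]>150)&(x>400)&(x<800)&(abs(y)<450)
for k,cc in comps(red,20): print('red',cc.round(),rect(P,k),rect(h,k))
for lo,hi,nm in [(30,46,'tray'),(68,80,'nest'),(12,26,'roll')]:
  m=(z>lo)&(z<hi)&(x>380)&(x<710)&(abs(y)<460)
  for k,cc in comps(m,110):
    q=rect(P,k)
    if q[3]<152 and (nm!='roll' or q[1]<-300): print(nm,cc.round(),k.sum(),q,np.percentile(P[k][:,2],[3,97]).round(1))
E
python3 crop.py pics/tf.png 80 110 330 270 3.1 pics/cf.png
```

```text
[308.43916174 326.25896399 192.55022184]
red [228. 138.] [658.5  76.9  84.9  57.6  20.9 104.9] [75.  -0.8  0.2 57.6 20.9  4.9]
tray [153. 174.] 846 [586.  275.7   4.9 117.6  51.2  38.6] [33.  42.3]
tray [116. 177.] 876 [577.  370.3   5.  115.1  53.6  38.4] [32.  42.1]
nest [221. 176.] 143 [567.9  97.2  84.4  50.4  18.6  71.9] [68.7 74.6]
nest [256. 180.] 146 [559.6   9.4  84.9  50.   18.9  71.6] [68.6 75.3]
nest [289. 206.] 1057 [496.3 -72.4  -5.5 130.2  50.6  73.4] [69.5 76.9]
nest [217. 207.] 1070 [489.9 104.6  -4.4 130.6  51.2  73.2] [69.5 76.6]
nest [253. 206.] 906 [492.8  16.3  -4.8 108.4  50.1  73.1] [69.5 76.6]
nest [251. 233.] 154 [425.9  20.7  85.1  49.9  18.3  71.8] [69.  75.4]
nest [287. 237.] 154 [418.2 -66.4  83.8  49.5  18.4  71.9] [68.9 75.2]
roll [415. 146.] 443 [ 663.8 -404.2  -87.1   95.7   92.1   22. ] [13.  25.3]
```

View pics/cf.png

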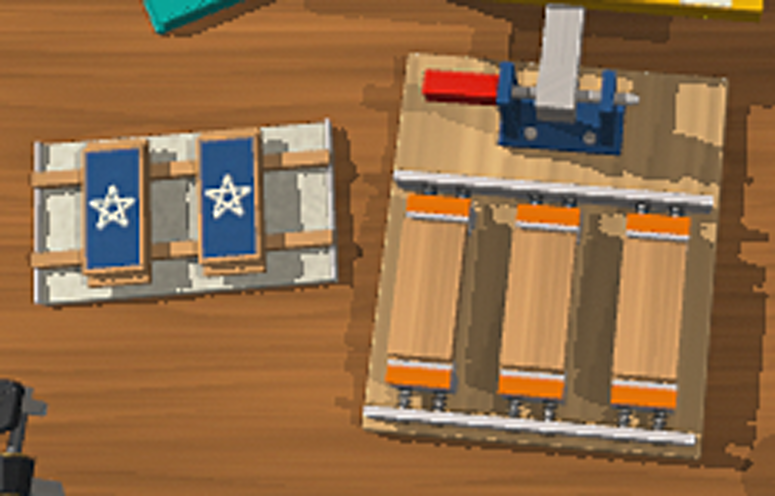

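The final crop shows the pin through all three eyes with its handle at 75 mm (exactly home). Three blanks are seated square in the jaws, and two prints lie flat on both battens. I'm handing it in.

```bash
python3 -c "
from cell import manip
print(manip.sign_off())"
```

```text
the job is handed in; nothing more can be done
None
```

I handed the job in at about 52 s on the robot's clock: both prints lie flat on the drying tray, all three blanks are seated in the nests, the hinge pin is fully home, and the jar and tape roll were never touched; the sign-off gave no verdict. The real fingertips sit about 21.5 mm above the reported TCP, so my first grip only pressed lightly on top of one print, and I corrected for it from there on.

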